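Load the roll-top waffle warmer

TASK

Get the waffle warmer on the stall ready: roll its slatted cover fully up first, then pull the tray inside it out to its stop. Then stand the loose rectangular steel tin upright in the free right-hand half of the tray, lengthwise and side by side with the tin that is already in there, and let go, leaving the cover up and the tray out. Do not tip either tin, and leave the round tub, the jar and the tulip vase where they are.

Things in the scene. Friction and masses are not known exactly. Their poses are not given: they have to be found in the camera images.
- warmer: Fixed steel roll-top warmer, 343 (x) x 334 (y) x 247 high, open towards the robot. Origin on the table below the cover's axis; x points from front to back (the tray comes out along -x), y to its left seen from the robot. Side walls 12 thick, front edge a quarter circle of radius 178 round the axis; floor 34 high from x -178 to the back; tray rails 50 high along both sides; flat roof 239 to 247 high from x -20 back.
- cover_axis (a point): The axis that the cover turns about: in the warmer's frame at x 0, y 0, z 65, running along the warmer's y.
- cover (a joint): Roll angle of the slatted metal cover, rad: 0 shut, 1.05 fully up (its stop). A rigid quarter cylinder, outer radius 170, 306 wide, turning about cover_axis; shut, it spans from 10 degrees below straight ahead to 80 above. Stays where left (friction 0.5 N m; about 5 N at the bar lifts it). Up, its lower edge hangs at warmer x -109, z 195, over the tray's handle.
- cover_bar (a point): Middle of the cover's horizontal black grip bar: round, 11 thick, 130 long along the warmer's y, on two thin legs 110 apart. Its centre line stands 35 off the slats, 205 from cover_axis, 18 degrees above straight ahead when the cover is shut; it travels on a circle round cover_axis as the cover rolls up.
- tray (a joint): How far the tray is out, m: 0 home, 0.130 at its stop; slides along the warmer's -x, friction 1.5 N, stays where it is left. The tray cannot be reached until the cover is up.
- tray_handle (a point): Centre of the tray's black stub handle, which sticks straight out of its front: 55 long (warmer x), 16 wide (y), 24 high, sides upright and flat, 73 above the table. Moves with the tray; at home 110 in front of the warmer's origin. The raised cover overhangs it: reach in with the tool leaning back towards the robot by 30 to 50 degrees, as for placing the tin.
- tray_floor (a point): Centre of the tray's inner floor, 42 above the table, axes as the warmer's; at home 25 behind the warmer's origin. The aluminium tray is 188 (x) x 200 (y) inside, its walls 6 thick and 20 high above this floor.
- tray_free_lane (a point): Middle of the free right-hand half of the tray: on its inner floor, 50 to the right (warmer -y) of tray_floor. Moves with the tray.
- tin: The loose tin: plain steel rectangular tin with a lid, 120 long (x) x 50 wide (y) x 60 high, about 0.3 kg, standing on the table. Origin at the centre of its underside; both ends alike.
- parked_tin: A like tin that stands lengthwise in the left-hand half of the tray (50 left of its middle), hidden under the cover at the start. Same size and origin. It rides along with the tray.
- tub: Bystander: round brown cookie tub, diameter 92, 78 high. Origin at the centre of its underside.
- jar: Bystander: amber jar with white cap, diameter 68, 90 high. Origin at the centre of its underside.
- vase: Bystander: yellow vase of tulips, diameter 100, 215 high with the flowers. Origin at the centre of its underside.
Mind the look-alikes: they are no part of the job. Leave any blue look-alike of the tin alone.

How it is judged:
By the outcome, as a careful person would: the job done as asked, in the order asked, and still so for the second after the job is handed in, with the robot touching nothing.
It also fails if it takes over 72 s, if anything falls off the work surface, if the arm or the gripper's body presses on something with over 40 N, if the wrist force passes 120 N, or if a joint passes its speed limit or range.

ROBOT

A 6-joint arm with a two-finger parallel gripper is mounted at the origin on the work surface. World frame = base frame: x ahead of the robot, y to its left, z up, the work surface at z = 0. Lengths are in m, angles in degrees, forces in N, time in s.
With the tool pointing down it reaches from about 0.35 to 0.875 m from the base axis. Payload 4.2 kg.
Tool frame: the origin (TCP) lies between the finger pads; the fingertips stand 11 mm ahead of it and the grasp point (between the pads) lies 8 mm behind it; z points along the fingers, y is the direction in which the jaws open and shut (so a half turn about z gives the same grasp; the last joint's range is limited). The gripper opens to 87 mm and grips with 3 to 60 N. Pads are 19 mm wide; open, the fingers measure 117 mm over their backs; the gripper's body (75 mm by 190 mm) begins 51 mm behind the grasp point.
Start: joints at [87.525, 22.042, 0.453, 0, -68.411, -14.817], TCP at [0.186, 0.597, 0.234] pointing down, gripper open.
Joint ranges: [-179.83, 179.83], [-69.29, 118.12], [-61.27, 80.66], [-181.25, 117.63], [-171.15, -9.14], [-177.46, 177.46]. Speed limits (degrees/s): [159.86, 159.86, 180, 180, 180, 180].

INTERFACE

Orientations are given as a 3x3 rotation matrix whose columns are the frame's x, y, z axes.
In Python, from station import sense, capture, get_calibration, finish_job, search_frame, cut_out gives the robot as it stands.
- The arm moves only by the tool arm_command, never from a script. Its argument "rows" is a list of rows, each an object with "fingers": the opening in per cent of the stroke, from 0 (shut) to 100 (fully open); "travel": the shift along the tool's x, y, z in cm, a list of three; "roll": the turn about the tool's z in degrees. A call has 1 to 10 rows; each row is the pose to reach, as a shift and turn from the pose commanded when the call began, along the tool's axes at that moment; what a row does not reach only later rows make up. A row lasts 1/10 s, in which the tool goes at most 50 mm and 8.59 degrees, less where a joint would pass 70% of its speed; a pose out of reach is approached as far as the arm can. A call with a gripper value outside its range is refused whole. The fingers move at their own pace and stop on an object; the grip force is fixed at half the most. Time passes only in rows, so rows that repeat a pose let the fingers close. It gives the time, the measured TCP pose, the force and the opening at its end, in the units of the state.
- sense(): the state, without advancing time (a new reading comes with each control period).
- capture(name): name is "side" or "top" or "wrist"; returns (picture, depth): 384x512x3 uint8, red, green, blue; 384x512 float32, m along the optical axis (not along the pixel's ray), 0 where there is no reading.
- get_calibration(name): a dict with "fov_y" (degrees; the focal length in pixels is half the picture's height over the tangent of half this angle, whatever the lens; pixels are square), "cx", "cy" (the principal point, pixels), "origin" and "attitude" of the camera in the world; the wrist camera has in their place "mount" (4x4, takes a point from camera to tool coordinates, whose origin is the TCP and whose axes are the flange's). Camera axes: x right, y down, z forward; pixel columns grow to the right and rows downward; lengths in m; the calibration is good to about 2 mm. A picture is of the moment at which its call begins: read the wrist's pose just before it. get_calibration takes no time and is no camera call.
- finish_job(): hands the job in, once; it reports no verdict.
Trained networks look in the newest picture that a camera, given by its name, has taken for a name from the list of things; names that differ only in an ending like _2 or _b are one class to them, and where a whole thing is asked for, a point or a joint stands for the part that bears it (a point fixed in the world has none). Each returns a list of dicts, best first, with "p" (0 to 1); they miss things now and then, are a little off and sometimes report something else, mostly with a low value. They report only what shows in the picture. A call takes as long as a camera call. They do not tell look-alikes from the thing itself.
- search_frame(camera, label): "position" ([x, y, z] in m, in world coordinates, good to about 4 mm: the middle of the surface that is visible of it).
- cut_out(camera, label): "mask" (384x512 bool, what is visible of it).
The state is a dict: "time_s": time; "joints": joint angles; "joint_velocities": joint speeds; "effort": joint torques, N m; "tcp_pos": TCP position; "ee_rot": TCP orientation; "wrist_force": force on the tool from outside, world axes, zero at the start; "moment": the same for the moment, N m; "gripper_width": opening from 0.0 (shut) to 1.0 (fully open).
Only numpy, scipy, OpenCV 4.12 (cv2) and the standard library are available. Lean on these libraries where they do the work, as an engineer would, in place of code of your own. Each camera call takes 0.05 s, during which the arm holds its last target. There are 200 camera calls.

## Working session

There is one attempt and no reset: what is moved stays moved. The work goes in short steps, Python scripts to look and compute and a tool call to move; the robot and the scene stay as the last step left them, time stands still between calls to the robot, and variables do not carry over. Pictures are saved under pics/ and viewed, about 8 in all and at most 12, crops included, and the job is handed in when it is done.

Besides the shell and the picture viewer there is one more tool, called after "Emit:" as name(argument=value, ...) on one line, values as JSON. arm_command: Moves the arm, as the interface text tells. Its arguments: {"type":"object","properties":{"rows":{"type":"array","items":{"type":"object","properties":{"fingers":{"type":"number"},"travel":{"type":"array","items":{"type":"number"}},"roll":{"type":"number"}}}}},"required":["rows"]}

```bash
mkdir -p pics; ls
python3 - <<'E'
from station import *
import cv2,numpy as np
for c in ["side","top"]:
    p,d=capture(c); cv2.imwrite(f"pics/{c}0.png",cv2.cvtColor(p,cv2.COLOR_RGB2BGR)); np.save(f"pics/{c}0d.npy",d)
    k=get_calibration(c); print(c,k)
    for l in ["warmer","cover_bar","tin","tub","jar","vase"]:
        print(l,[(np.round(r["position"],3).tolist(),round(r["p"],2)) for r in search_frame(c,l)])
s=sense(); print(s)
E
```

```text
pics
side {'fov_y': 57.69700374625482, 'cx': 257.6558715079969, 'cy': 192.31486732440038, 'origin': array([ 0.25879034, -0.28091228,  1.06912297]), 'attitude': array([[ 0.66142405, -0.7109523 ,  0.23888292],
       [-0.74997312, -0.62369581,  0.22032671],
       [-0.0076515 , -0.32488515, -0.94572252]])}
warmer [([0.646, 0.121, 0.222], 0.79)]
cover_bar [([0.572, 0.124, 0.198], 0.75)]
tin [([0.25, -0.238, 0.061], 0.86), ([0.327, -0.384, 0.061], 0.69), ([0.369, -0.093, 0.06], 0.68), ([0.415, -0.241, 0.058], 0.66)]
tub [([0.577, -0.218, 0.074], 0.95)]
jar [([0.473, -0.409, 0.09], 0.81)]
vase [([0.63, -0.352, 0.092], 0.65)]
top {'fov_y': 48.63434592260636, 'cx': 256.0327933497571, 'cy': 192.3177025770151, 'origin': array([ 0.36326332, -0.04838042,  1.24114816]), 'attitude': array([[ 0.01443039, -0.99245325,  0.12177153],
       [-0.99961397, -0.01721063, -0.02181077],
       [ 0.02374193, -0.12140979, -0.99231849]])}
warmer [([0.659, 0.14, 0.239], 0.77)]
cover_bar [([0.579, 0.125, 0.201], 0.74)]
tin [([0.374, -0.095, 0.058], 0.74), ([0.418, -0.238, 0.064], 0.7), ([0.324, -0.381, 0.06], 0
[... 294 characters left out ...]
13137e+01, -1.48157116e+01]), 'joint_velocities': array([-1.65600607e-02, -2.75034871e-02, -1.02625347e-01, -2.57631492e-02,
        8.60258345e-05,  2.03686584e-02]), 'effort': array([-3.87237760e-04, -3.90329361e+01,  1.87583041e+01,  4.22347024e+00,
        1.54306035e-02, -2.14537107e-05]), 'tcp_pos': array([0.18574215, 0.59674718, 0.23359508]), 'ee_rot': array([[ 9.54810509e-01, -2.97215227e-01,  7.65493647e-06],
       [-2.97215227e-01, -9.54810506e-01,  7.53426148e-05],
       [-1.50839586e-05, -7.42130841e-05, -9.99999997e-01]]), 'wrist_force': array([-0.29653855, -0.28106764, -0.35778114]), 'moment': array([-0.04282647,  0.03325135, -0.04334532]), 'gripper_width': 0.994852304626719}
```

View pics/top0.png

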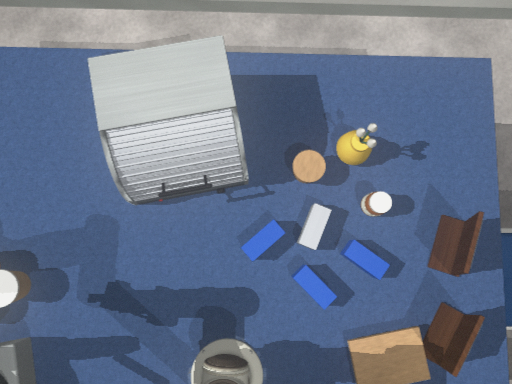

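View pics/side0.png

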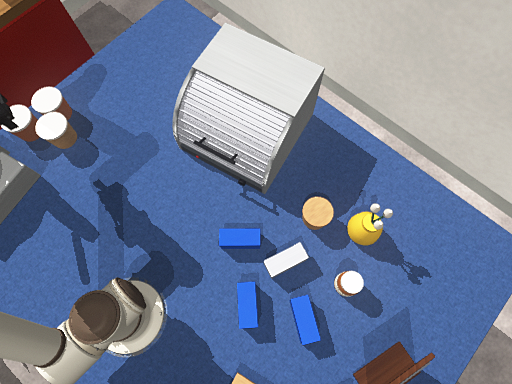

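The tin candidates in the top picture are three blue look-alikes at (263,240), (315,287) and (367,259), and one steel tin at (315,227). The steel one matches the description. The warmer's cover is shut, with its bar near (187,187). Next I'll measure the poses and check the tin in one close crop.

```bash
cat > h.py <<'E'
from station import *
import numpy as np, cv2
def cloud(d,k,m=None):
    f=192/np.tan(np.radians(k["fov_y"]/2)); m=(d>0) if m is None else m&(d>0)
    v,u=np.nonzero(m); z=d[v,u]
    return np.c_[(u-k["cx"])*z/f,(v-k["cy"])*z/f,z]@k["attitude"].T+k["origin"]
def rect(P):
    (c,s,a)=cv2.minAreaRect((P[:,:2]*1000).astype(np.float32)); return np.round(c,1),np.round(s,1),round(a,2)
def W(yaw,o,p):  # warmer->world
    c,s=np.cos(yaw),np.sin(yaw); return np.array([o[0]+c*p[0]-s*p[1],o[1]+s*p[0]+c*p[1],p[2]])
E
python3 - <<'E'
from h import *
p=cv2.imread("pics/top0.png"); cv2.imwrite("pics/crop.png",cv2.resize(p[190:320,230:400],None,fx=4,fy=4))
for c in ["top","side"]:
    k=get_calibration(c); d=np.load(f"pics/{c}0d.npy"); P=cloud(d,k)
    z=P[:,2]; x,y=P[:,0],P[:,1]
    m=(z>.238)&(z<.256)&(x>.55)&(y>-.1)&(y<.4)
    m&=(x>.66)
    R=P[m]; print(c,"roof",len(R),rect(R),R[:,2].mean())
    capture(c)
    for n in [("tin",(0.418,-.238)),("cover_bar",None)]:
        for r in cut_out(c,n[0]):
            Q=cloud(d,k,r["mask"]); 
            if n[1] and np.hypot(*(np.median(Q[:,:2],0)-n[1]))>.03: continue
            T=Q[(Q[:,2]>.05)] if n[0]=="tin" else Q[Q[:,2]>.11]
            print(c,n[0],round(r["p"],2),rect(T),np.median(T,0))
E
```

```text
top roof 9727 (array([740.9, 160.2]), array([210.1, 336.3]), 10.99) 0.24720665865687375
top tin 0.95 (array([ 416.3, -241.2]), array([ 52.6, 121.3]), 68.53) [ 0.4163405  -0.2397374   0.06029867]
top cover_bar 0.55 (array([580.4, 129.6]), array([183.6, 315.4]), 8.33) [0.58537292 0.12895229 0.20485152]
side roof 6080 (array([745.3, 160.3]), array([203.4, 336.9]), 10.68) 0.24521990439315458
side tin 0.65 (array([ 415.1, -240.3]), array([ 51.6, 122.1]), 68.18) [ 0.41331673 -0.24075563  0.05880278]
side cover_bar 0.73 (array([579. , 128.1]), array([179.3, 315.5]), 10.58) [0.58200786 0.12116309 0.20038008]
side cover_bar 0.31 (array([668. , 145.4]), array([358.3, 336.3]), 11.65) [0.65554955 0.12875613 0.23017255]
```

View pics/crop.png

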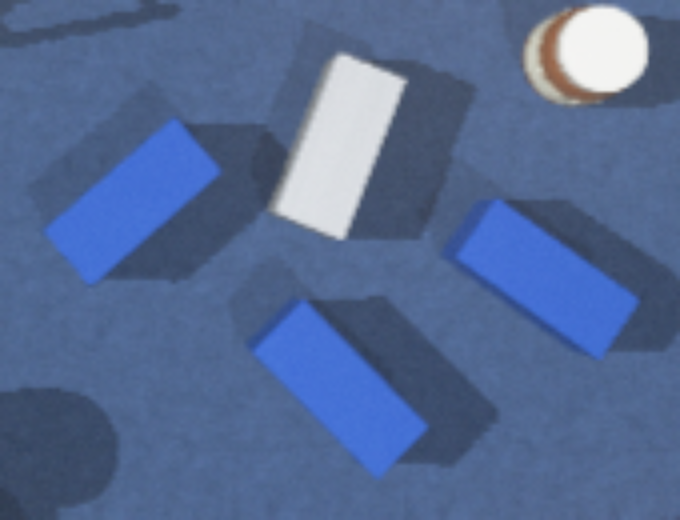

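Run:
```python
from h import *
for c in ["top","side"]:
    k=get_calibration(c); d=np.load(f"pics/{c}0d.npy"); P=cloud(d,k)
    off=np.median(P[(P[:,2]>.243)&(P[:,2]<.252)&(P[:,0]>.7)&(P[:,1]>0)&(P[:,1]<.3),2])
    for t in [.003,.005]:
        m=(abs(P[:,2]-off)<t)&(P[:,0]>.5)&(P[:,1]>-.1)&(P[:,1]<.45)
        g=np.zeros((500,600),np.uint8); Q=P[m]
        g[((Q[:,0]-.5)*1000).astype(int).clip(0,499),((Q[:,1]+.1)*1000).astype(int).clip(0,599)]=255
        g=cv2.morphologyEx(cv2.morphologyEx(g,cv2.MORPH_CLOSE,np.ones((9,9))),cv2.MORPH_OPEN,np.ones((15,15)))
        v,u=np.nonzero(g); r=rect(np.c_[v/1000+.5,u/1000-.1]); 
        n,lab,st,_=cv2.connectedComponentsWithStats(g)
        yaw=np.radians(r[2] if r[1][0]<r[1][1] else r[2]-90)
        o=r[0]-72.5*np.array([np.cos(yaw),np.sin(yaw)])
        print(c,t,off,r,n,"origin",o,"yaw",np.degrees(yaw))
```

```text
top 0.003 0.24734233775279635 (array([750.2, 161.6]), array([186.2, 334.4]), 11.62) 2 origin [679.18588746 146.99706123] yaw 11.62
top 0.005 0.24734233775279635 (array([748.7, 161.3]), array([191.5, 334.3]), 12.04) 2 origin [677.79483958 146.17689759] yaw 12.040000000000001
side 0.003 0.24537423838929523 (array([750. , 161.1]), array([187.9, 334.4]), 11.31) 2 origin [678.90791777 146.88149642] yaw 11.31
side 0.005 0.24537423838929523 (array([750.4, 161.3]), array([188., 335.]), 11.55) 2 origin [679.36809961 146.78383221] yaw 11.55
```

Emit:
arm_command(rows=[{"fingers": 100,"travel": [0,0,-5],"roll": 0},{"fingers": 100,"travel": [0,0,-10],"roll": 0},{"fingers": 100,"travel": [0,0,-15],"roll": 0},{"fingers": 100,"travel": [0,0,-20],"roll": 0},{"fingers": 40,"travel": [0,0,-25],"roll": 0}])

```text
time_s: 1.5
tcp_pos: [0.1857, 0.596, 0.4861]
ee_rot: [[0.955, -0.297, 0.0], [-0.297, -0.955, 0.001], [-0.0, -0.001, -1.0]]
wrist_force: [-0.6, 2.5, 0.1]
gripper_width: 0.963
```

Emit:
arm_command(rows=[{"fingers": 40,"travel": [5.36,3.3,0],"roll": 6.1},{"fingers": 40,"travel": [10.7,6.6,0],"roll": 12.2},{"fingers": 40,"travel": [16.1,9.9,0],"roll": 18.3},{"fingers": 40,"travel": [21.4,13.2,0],"roll": 24.4},{"fingers": 40,"travel": [26.8,16.5,0],"roll": 30.6},{"fingers": 40,"travel": [32.2,19.8,0],"roll": 36.7},{"fingers": 40,"travel": [37.5,23.1,0],"roll": 42.8},{"fingers": 40,"travel": [42.9,26.4,0],"roll": 49},{"fingers": 40,"travel": [48.2,29.7,0],"roll": 55.1},{"fingers": 40,"travel": [53.6,33,0],"roll": 61.2}])

```text
time_s: 2.5
tcp_pos: [0.5152, 0.218, 0.4839]
ee_rot: [[0.195, -0.981, 0.001], [-0.981, -0.195, 0.001], [-0.0, -0.001, -1.0]]
wrist_force: [0.9, 0.9, -0.8]
gripper_width: 0.405
```

Run:
```python
from h import *
capture("top");s=sense(); print(s["time_s"],s["joints"].round(2),s["tcp_pos"],s["ee_rot"].round(3).tolist())
```

```text
2.55 [ 38.98  12.39  21.37   0.17 -99.08 -28.3 ] [0.51871562 0.21314382 0.48317625] [[0.185, -0.983, 0.0], [-0.983, -0.185, -0.003], [0.003, 0.0, -1.0]]
```

Emit:
arm_command(rows=[{"fingers": 40,"travel": [5,-2,0],"roll": 0},{"fingers": 40,"travel": [9.5,-4,0],"roll": 0},{"fingers": 40,"travel": [14,-6,0],"roll": 0},{"fingers": 40,"travel": [18.5,-8,0],"roll": 0},{"fingers": 40,"travel": [23,-10,0],"roll": 0},{"fingers": 40,"travel": [26.6,-13,0],"roll": 0},{"fingers": 40,"travel": [26.6,-18,0],"roll": 0},{"fingers": 40,"travel": [26.6,-23,0],"roll": 0},{"fingers": 40,"travel": [26.6,-28,0],"roll": 0},{"fingers": 40,"travel": [26.6,-33,0],"roll": 0}])

```text
time_s: 3.55
tcp_pos: [0.8157, 0.0182, 0.4387]
ee_rot: [[0.2, -0.98, 0.006], [-0.98, -0.2, -0.004], [0.005, -0.005, -1.0]]
wrist_force: [1.8, 1.4, -2.9]
gripper_width: 0.399
```

Run:
```python
from h import *
s=sense(); print(s["time_s"],s["joints"].round(2),s["tcp_pos"],s["ee_rot"].round(3).tolist())
```

```text
3.55 [  12.68   50.08   79.97    0.34 -119.63   -0.95] [0.8157313  0.01823123 0.43865767] [[0.2, -0.98, 0.006], [-0.98, -0.2, -0.004], [0.005, -0.005, -1.0]]
```

Emit:
arm_command(rows=[{"fingers": 40,"travel": [0,-5,0],"roll": 0},{"fingers": 40,"travel": [0,-10,0],"roll": 0},{"fingers": 40,"travel": [0,-15,0],"roll": 0},{"fingers": 40,"travel": [0,-20,0],"roll": 0}])

```text
time_s: 3.95
tcp_pos: [0.8595, 0.0407, 0.3993]
ee_rot: [[0.199, -0.978, 0.063], [-0.98, -0.199, -0.002], [0.014, -0.062, -0.998]]
wrist_force: [0.1, 0.1, -0.4]
gripper_width: 0.4
```

Run:
```python
from h import *
s=sense(); print(s["time_s"],s["joints"].round(2),s["tcp_pos"],s["ee_rot"].round(3).tolist())
```

```text
3.95 [  13.75   53.33   80.65    1.05 -113.82   -1.79] [0.8595198  0.04072287 0.39925317] [[0.199, -0.978, 0.063], [-0.98, -0.199, -0.002], [0.014, -0.062, -0.998]]
```

Emit:
arm_command(rows=[{"fingers": 40,"travel": [0,-5,-2],"roll": 0},{"fingers": 40,"travel": [0,-10,-4],"roll": 0},{"fingers": 40,"travel": [0,-15,-6],"roll": 0},{"fingers": 40,"travel": [0,-20,-8],"roll": 0},{"fingers": 40,"travel": [0,-25,-10],"roll": 0},{"fingers": 40,"travel": [0,-30,-12],"roll": 0}])

```text
time_s: 4.55
tcp_pos: [0.8769, 0.0651, 0.3867]
ee_rot: [[0.198, -0.975, 0.098], [-0.98, -0.199, -0.001], [0.021, -0.096, -0.995]]
wrist_force: [-0.5, 0.3, -0.2]
gripper_width: 0.4
```

Run:
```python
from h import *
s=sense(); print(s["time_s"],s["joints"].round(2),s["tcp_pos"],s["ee_rot"].round(3).tolist())
```

```text
4.55 [  15.24   54.34   80.6     1.67 -110.83   -3.07] [0.87686639 0.06505443 0.38667085] [[0.198, -0.975, 0.098], [-0.98, -0.199, -0.001], [0.021, -0.096, -0.995]]
```

Emit:
arm_command(rows=[{"fingers": 40,"travel": [0,4,0],"roll": 0},{"fingers": 40,"travel": [0,8,0],"roll": 0},{"fingers": 40,"travel": [0,8,0],"roll": 0}])

```text
time_s: 4.85
tcp_pos: [0.7983, 0.0489, 0.3772]
ee_rot: [[0.199, -0.975, 0.098], [-0.98, -0.2, -0.002], [0.022, -0.095, -0.995]]
wrist_force: [0.9, -0.3, 1.4]
gripper_width: 0.403
```

Run:
```python
from h import *
s=sense(); print(s["time_s"],s["joints"].round(2),s["tcp_pos"],s["ee_rot"].round(4).tolist())
```

```text
4.85 [ 15.64  36.54  43.66   1.63 -91.76  -4.  ] [0.79828514 0.04890728 0.37716092] [[0.1985, -0.9752, 0.0975], [-0.9799, -0.1997, -0.0022], [0.0216, -0.0951, -0.9952]]
```

Emit:
arm_command(rows=[{"fingers": 40,"travel": [0,-4,0],"roll": 0},{"fingers": 40,"travel": [0,-8,0],"roll": 0}])

```text
time_s: 5.05
tcp_pos: [0.8558, 0.0608, 0.3825]
ee_rot: [[0.199, -0.977, 0.076], [-0.98, -0.201, -0.007], [0.022, -0.073, -0.997]]
wrist_force: [4.0, 0.8, 3.9]
gripper_width: 0.401
```

Emit:
arm_command(rows=[{"fingers": 40,"travel": [0,-30,0],"roll": 0},{"fingers": 40,"travel": [0,-30,0],"roll": 0}])

```text
time_s: 5.25
tcp_pos: [0.9003, 0.0773, 0.3523]
ee_rot: [[0.199, -0.973, 0.113], [-0.98, -0.201, -0.004], [0.026, -0.11, -0.994]]
wrist_force: [0.9, 1.1, -4.1]
gripper_width: 0.396
```

Emit:
arm_command(rows=[{"fingers": 40,"travel": [0,-30,0],"roll": 0}])

```text
time_s: 5.35
tcp_pos: [0.9166, 0.0843, 0.347]
ee_rot: [[0.197, -0.968, 0.156], [-0.98, -0.2, -0.0], [0.031, -0.153, -0.988]]
wrist_force: [-0.3, -0.8, 1.0]
gripper_width: 0.399
```

Emit:
arm_command(rows=[{"fingers": 40,"travel": [0,-5,0],"roll": 0}])

```text
time_s: 5.45
tcp_pos: [0.9312, 0.0908, 0.3409]
ee_rot: [[0.196, -0.962, 0.191], [-0.98, -0.2, 0.002], [0.036, -0.188, -0.982]]
wrist_force: [-0.0, 0.7, 2.0]
gripper_width: 0.395
```

Run:
```python
from h import *
s=sense(); print(s["time_s"],s["joints"].round(2),s["tcp_pos"],s["ee_rot"].round(4).tolist())
```

```text
5.45 [  16.35   57.96   80.66    3.05 -102.05   -3.9 ] [0.93124854 0.09077011 0.34085429] [[0.1963, -0.9617, 0.1914], [-0.9799, -0.1996, 0.0018], [0.0364, -0.1879, -0.9815]]
```

Emit:
arm_command(rows=[{"fingers": 40,"travel": [-4.2,0.3,-1],"roll": 0},{"fingers": 40,"travel": [-8.5,0.5,-2],"roll": 0},{"fingers": 40,"travel": [-12.8,0.7,-3],"roll": 0},{"fingers": 40,"travel": [-17,0.9,-4],"roll": 0}])

```text
time_s: 5.85
tcp_pos: [0.8792, 0.2562, 0.3755]
ee_rot: [[0.196, -0.961, 0.194], [-0.98, -0.199, 0.003], [0.036, -0.191, -0.981]]
wrist_force: [2.7, 11.4, 23.8]
gripper_width: 0.401
```

Emit:
arm_command(rows=[{"fingers": 40,"travel": [-0.4,-5,0],"roll": 0}])

```text
time_s: 5.95
tcp_pos: [0.8923, 0.2669, 0.3654]
ee_rot: [[0.205, -0.953, 0.222], [-0.978, -0.207, 0.013], [0.034, -0.22, -0.975]]
wrist_force: [0.2, -0.7, -0.9]
gripper_width: 0.402
```

Emit:
arm_command(rows=[{"fingers": 40,"travel": [-0.4,-5,0],"roll": 0}])

```text
time_s: 6.05
tcp_pos: [0.9087, 0.2663, 0.3556]
ee_rot: [[0.2, -0.947, 0.251], [-0.979, -0.202, 0.018], [0.034, -0.249, -0.968]]
wrist_force: [0.1, -0.1, -0.5]
gripper_width: 0.401
```

Emit:
arm_command(rows=[{"fingers": 40,"travel": [-0.4,-5,0],"roll": 0}])

```text
time_s: 6.15
tcp_pos: [0.9227, 0.2681, 0.3485]
ee_rot: [[0.198, -0.939, 0.28], [-0.98, -0.2, 0.024], [0.033, -0.279, -0.96]]
wrist_force: [0.0, -0.8, 0.4]
gripper_width: 0.401
```

Emit:
arm_command(rows=[{"fingers": 40,"travel": [-0.4,-5,0],"roll": 0}])

```text
time_s: 6.25
tcp_pos: [0.9355, 0.271, 0.3435]
ee_rot: [[0.198, -0.93, 0.309], [-0.98, -0.198, 0.031], [0.033, -0.309, -0.95]]
wrist_force: [0.1, 0.5, 0.4]
gripper_width: 0.4
```

Run:
```python
from h import *
s=sense(); print(s["time_s"],s["joints"].round(2),s["tcp_pos"],s["ee_rot"].round(4).tolist())
```

```text
6.25 [ 27.59  59.01  80.66   6.69 -94.74 -14.34] [0.93546694 0.27104297 0.34350672] [[0.1976, -0.9302, 0.3092], [-0.9797, -0.198, 0.0305], [0.0328, -0.309, -0.9505]]
```

Emit:
arm_command(rows=[{"fingers": 40,"travel": [-4.5,0,0],"roll": 0},{"fingers": 40,"travel": [-8,0,0],"roll": 0}])

```text
time_s: 6.45
tcp_pos: [0.9136, 0.3467, 0.3374]
ee_rot: [[0.196, -0.929, 0.313], [-0.98, -0.196, 0.032], [0.032, -0.313, -0.949]]
wrist_force: [-0.6, 0.2, 0.4]
gripper_width: 0.4
```

Emit:
arm_command(rows=[{"fingers": 40,"travel": [-0.6,-5,0],"roll": 0}])

```text
time_s: 6.55
tcp_pos: [0.9231, 0.3559, 0.3351]
ee_rot: [[0.205, -0.917, 0.342], [-0.978, -0.202, 0.045], [0.028, -0.344, -0.938]]
wrist_force: [-0.5, 0.1, 0.3]
gripper_width: 0.403
```

Emit:
arm_command(rows=[{"fingers": 40,"travel": [-0.6,-5,0],"roll": 0}])

```text
time_s: 6.65
tcp_pos: [0.9362, 0.354, 0.3339]
ee_rot: [[0.202, -0.906, 0.372], [-0.979, -0.197, 0.052], [0.026, -0.374, -0.927]]
wrist_force: [-0.0, -0.6, 0.3]
gripper_width: 0.403
```

Emit:
arm_command(rows=[{"fingers": 40,"travel": [-0.6,-5,0.5],"roll": 0}])

```text
time_s: 6.75
tcp_pos: [0.9492, 0.3548, 0.331]
ee_rot: [[0.202, -0.894, 0.401], [-0.979, -0.194, 0.061], [0.023, -0.405, -0.914]]
wrist_force: [0.5, 0.2, -0.3]
gripper_width: 0.396
```

Emit:
arm_command(rows=[{"fingers": 40,"travel": [-0.6,-5,0.5],"roll": 0}])

```text
time_s: 6.85
tcp_pos: [0.9611, 0.3567, 0.3281]
ee_rot: [[0.203, -0.881, 0.428], [-0.979, -0.191, 0.07], [0.02, -0.433, -0.901]]
wrist_force: [0.1, 1.1, -0.3]
gripper_width: 0.398
```

Emit:
arm_command(rows=[{"fingers": 40,"travel": [-0.6,-5,1],"roll": 0}])

```text
time_s: 6.95
tcp_pos: [0.9738, 0.3592, 0.3241]
ee_rot: [[0.204, -0.866, 0.456], [-0.979, -0.188, 0.079], [0.017, -0.462, -0.887]]
wrist_force: [0.2, 0.7, 0.1]
gripper_width: 0.402
```

Emit:
arm_command(rows=[{"fingers": 40,"travel": [-0.6,-5,1],"roll": 0}])

```text
time_s: 7.05
tcp_pos: [0.9858, 0.3617, 0.3204]
ee_rot: [[0.205, -0.852, 0.482], [-0.979, -0.186, 0.088], [0.015, -0.49, -0.872]]
wrist_force: [0.5, 0.0, -0.5]
gripper_width: 0.4
```

Run:
```python
from h import *
s=sense(); print(s["time_s"],s["joints"].round(2),s["tcp_pos"],s["ee_rot"].round(4).tolist())
```

```text
7.05 [ 31.68  62.66  80.65  10.42 -80.51 -18.83] [0.9858041  0.36172524 0.32036687] [[0.205, -0.8517, 0.4822], [-0.9786, -0.1858, 0.0879], [0.0148, -0.4899, -0.8716]]
```

Emit:
arm_command(rows=[{"fingers": 40,"travel": [-0.5,-5,1],"roll": 0}])

```text
time_s: 7.15
tcp_pos: [0.9971, 0.3635, 0.3188]
ee_rot: [[0.207, -0.836, 0.508], [-0.978, -0.183, 0.097], [0.012, -0.517, -0.856]]
wrist_force: [0.7, -0.8, -1.0]
gripper_width: 0.4
```

Emit:
arm_command(rows=[{"fingers": 40,"travel": [-0.5,-5,1],"roll": 0}])

```text
time_s: 7.25
tcp_pos: [1.0076, 0.3648, 0.3191]
ee_rot: [[0.208, -0.819, 0.534], [-0.978, -0.18, 0.105], [0.01, -0.545, -0.839]]
wrist_force: [-0.3, -0.2, 0.7]
gripper_width: 0.403
```

Emit:
arm_command(rows=[{"fingers": 40,"travel": [-0.5,-5,1],"roll": 0}])

```text
time_s: 7.35
tcp_pos: [1.0173, 0.3662, 0.3212]
ee_rot: [[0.209, -0.802, 0.56], [-0.978, -0.176, 0.114], [0.008, -0.571, -0.821]]
wrist_force: [0.2, -0.0, 0.7]
gripper_width: 0.4
```

Emit:
arm_command(rows=[{"fingers": 40,"travel": [-0.5,-5,1],"roll": 0}])

```text
time_s: 7.45
tcp_pos: [1.0261, 0.3675, 0.3246]
ee_rot: [[0.211, -0.783, 0.585], [-0.977, -0.172, 0.122], [0.005, -0.597, -0.802]]
wrist_force: [-0.2, -0.4, -1.0]
gripper_width: 0.398
```

Emit:
arm_command(rows=[{"fingers": 40,"travel": [-0.5,-5,1],"roll": 0}])

```text
time_s: 7.55
tcp_pos: [1.0341, 0.3689, 0.3297]
ee_rot: [[0.213, -0.764, 0.609], [-0.977, -0.168, 0.13], [0.003, -0.623, -0.782]]
wrist_force: [-0.4, -0.7, 0.2]
gripper_width: 0.399
```

```bash
cat >> h.py <<'E'
O=np.array([.679,.147]); YAW=np.radians(11.55)
def go(p,s=None):  # travel in cm, tool axes, to world p
    s=s or sense(); return (s["ee_rot"].T@(np.array(p)-s["tcp_pos"])*100).round(2)
def st():
    s=sense(); print(s["time_s"],s["joints"].round(1),s["tcp_pos"].round(4),s["ee_rot"].round(4).tolist(),s["wrist_force"].round(1),round(s["gripper_width"],3)); return s
def bar(a,out=0,s=None,y=0):  # bar centre at cover angle a (rad), backed off along tool z
    t=np.radians(18)+a; p=W(YAW,O,[-.205*np.cos(t),y,.065+.205*np.sin(t)])
    s=s or sense(); return p-out*s["ee_rot"][:,2]
E
python3 - <<'E'
from h import *
s=st()
for o in [.08,.0]: print(o,bar(0,o),go(bar(0,o)))
print(bar(1.05))
E
```

```text
7.55 [ 31.   64.1  80.7  12.4 -70.  -19. ] [1.0341 0.3689 0.3297] [[0.2126, -0.7641, 0.609], [-0.9771, -0.1684, 0.1299], [0.0033, -0.6227, -0.7824]] [-0.4 -0.7  0.2] 0.399
0.08 [0.4392594  0.09757121 0.19094378] [ 13.82  58.66 -28.89]
0.0 [0.48798142 0.1079632  0.12834848] [ 13.82  58.66 -20.89]
[0.63779191 0.13857866 0.26563892]
```

Run:
```python
from h import *
for p in [(.85,.27,.44),(.70,.19,.44),(.5,.11,.40)]: print(p,go(p))
```

```text
(0.85, 0.27, 0.44) [  5.78   8.87 -21.13]
(0.7, 0.19, 0.44) [ 10.41  21.68 -31.3 ]
(0.5, 0.11, 0.4) [ 13.96  40.8  -41.39]
```

Emit:
arm_command(rows=[{"fingers": 34,"travel": [1.4,2,-5],"roll": 0},{"fingers": 34,"travel": [2.5,4,-9.5],"roll": 0},{"fingers": 34,"travel": [3.7,6,-14],"roll": 0},{"fingers": 34,"travel": [4.8,7.6,-18],"roll": 0},{"fingers": 34,"travel": [5.8,9,-21.1],"roll": 0},{"fingers": 34,"travel": [7,12.2,-23.7],"roll": 0},{"fingers": 34,"travel": [8.1,15.3,-26.3],"roll": 0},{"fingers": 34,"travel": [9.3,18.5,-28.8],"roll": 0},{"fingers": 34,"travel": [10.4,21.7,-31.3],"roll": 0},{"fingers": 34,"travel": [11.1,25.6,-33.4],"roll": 0}])

```text
time_s: 8.55
tcp_pos: [0.6571, 0.1732, 0.4369]
ee_rot: [[0.212, -0.762, 0.612], [-0.977, -0.166, 0.132], [0.001, -0.626, -0.78]]
wrist_force: [0.3, -0.5, 0.4]
gripper_width: 0.339
```

Run:
```python
from h import *
s=st()
for p in [(.5,.11,.40),bar(0,.2),bar(0,.08),bar(0,0)]: print(p,go(p))
```

```text
8.55 [ 33.3   5.1 -10.1  20.7 -39.9 -32.8] [0.6571 0.1732 0.4369] [[0.2123, -0.7617, 0.6121], [-0.9772, -0.1664, 0.1319], [0.0014, -0.6262, -0.7797]] [ 0.3 -0.5  0.4] 0.339
(0.5, 0.11, 0.4) [ 2.83 15.33 -7.57]
[0.36555934 0.08158968 0.28428844] [ 2.74 33.29 -7.15]
[0.43901259 0.0974138  0.19072447] [ 2.74 33.29  4.85]
[0.48798142 0.1079632  0.12834848] [ 2.74 33.29 12.85]
```

Emit:
arm_command(rows=[{"fingers": 34,"travel": [2.7,5,-2.5],"roll": 0},{"fingers": 34,"travel": [2.7,9.5,-5],"roll": 0},{"fingers": 34,"travel": [2.7,14,-5],"roll": 0},{"fingers": 34,"travel": [2.7,18.5,-4],"roll": 0},{"fingers": 34,"travel": [2.7,23,-2.5],"roll": 0},{"fingers": 34,"travel": [2.7,27,-1],"roll": 0},{"fingers": 34,"travel": [2.7,30.5,1],"roll": 0},{"fingers": 34,"travel": [2.7,33.3,4],"roll": 0},{"fingers": 34,"travel": [2.7,33.3,4],"roll": 0}])

```text
time_s: 9.45
tcp_pos: [0.4465, 0.0931, 0.237]
ee_rot: [[0.217, -0.796, 0.566], [-0.976, -0.173, 0.131], [-0.006, -0.581, -0.814]]
wrist_force: [0.2, -0.0, -0.5]
gripper_width: 0.342
```

Run:
```python
from h import *
p,d=capture("wrist"); cv2.imwrite("pics/w1.png",cv2.cvtColor(p,cv2.COLOR_RGB2BGR)); s=st()
print([(np.round(r["position"],4),round(r["p"],2)) for r in search_frame("wrist","cover_bar")])
print(bar(0),go(bar(0)))
k=get_calibration("wrist"); print(k["mount"].round(3).tolist())
```

```text
9.5 [ 26.9 -10.3 -61.1  60.9  -9.1 -72.5] [0.4462 0.0936 0.2367] [[0.2181, -0.7958, 0.565], [-0.9759, -0.1743, 0.1314], [-0.0061, -0.58, -0.8146]] [0.1 0.3 0.5] 0.342
[(array([0.5758, 0.0595, 0.1828]), 0.55), (array([0.594 , 0.0608, 0.1936]), 0.49)]
[0.48798142 0.1079632  0.12834848] [-0.37  2.73 11.39]
[[0.001, -0.958, -0.286, 0.079], [1.0, 0.001, 0.001, 0.001], [-0.001, -0.286, 0.958, -0.151], [0.0, 0.0, 0.0, 1.0]]
```

View pics/w1.png

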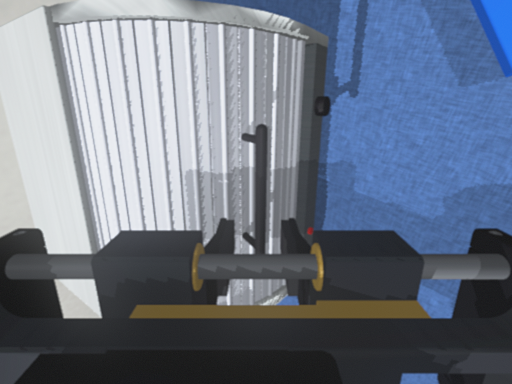

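Emit:
arm_command(rows=[{"fingers": 30,"travel": [-0.2,1.5,2.5],"roll": 0},{"fingers": 30,"travel": [-0.4,3,5],"roll": 0}])

```text
time_s: 9.75
tcp_pos: [0.4466, 0.0992, 0.2146]
ee_rot: [[0.219, -0.822, 0.526], [-0.976, -0.182, 0.122], [-0.004, -0.54, -0.842]]
wrist_force: [0.2, 1.3, 0.8]
gripper_width: 0.309
```

Run:
```python
from h import *
s=st(); print(bar(0),go(bar(0)))
```

```text
9.75 [ 27.8  -7.6 -61.2  60.   -9.2 -72.6] [0.4466 0.0992 0.2146] [[0.2191, -0.8217, 0.5261], [-0.9757, -0.1823, 0.1217], [-0.0041, -0.5399, -0.8417]] [0.2 1.3 0.8] 0.309
[0.48798142 0.1079632  0.12834848] [0.09 1.1  9.54]
```

Emit:
arm_command(rows=[{"fingers": 28,"travel": [0.1,0.7,2.5],"roll": 0},{"fingers": 28,"travel": [0.1,1.4,5],"roll": 0},{"fingers": 28,"travel": [0.1,1.4,5],"roll": 0}])

```text
time_s: 10.05
tcp_pos: [0.4492, 0.1031, 0.195]
ee_rot: [[0.213, -0.843, 0.493], [-0.977, -0.188, 0.101], [0.007, -0.504, -0.864]]
wrist_force: [0.3, 0.1, 0.1]
gripper_width: 0.279
```

Run:
```python
from h import *
for c in ["top","side"]:
    P=cloud(np.load(f"pics/{c}0d.npy"),get_calibration(c))
    c_,s_=np.cos(YAW),np.sin(YAW); q=P[:,:2]-O; X=q@[c_,s_]; Y=q@[-s_,c_]; Z=P[:,2]
    r=np.hypot(X,Z-.065); m=(abs(Y)<.08)&(r>.197)&(r<.225)&(X<-.15)&(Z>.09)
    a=np.degrees(np.arctan2(Z-.065,-X))[m]; print(c,m.sum(),np.median(r[m]),np.percentile(a,[5,50,95]),Y[m].min(),Y[m].max(),np.median(X[m]),np.median(Z[m]))
s=st(); print(bar(0),go(bar(0)))
```

```text
top 235 0.20655186087452299 [25.4599959  26.86105435 27.73092835] -0.07026767401595754 0.06736150706831803 -0.1840322102864833 0.15784874680717786
side 174 0.20662896598581718 [24.70443981 26.22935848 27.17712277] -0.06949582120673525 0.06724284283107504 -0.1853480101651326 0.15593358588697948
10.05 [ 27.7  -4.9 -61.2  61.4  -9.2 -74.3] [0.4492 0.1031 0.195 ] [[0.2132, -0.8433, 0.4934], [-0.977, -0.1879, 0.1012], [0.0074, -0.5036, -0.8639]] [0.3 0.1 0.1] 0.279
[0.48798142 0.1079632  0.12834848] [ 0.31 -0.01  7.72]
```

Run:
```python
from h import *
s=sense()
for a in [.128,.145]: print(bar(a),go(bar(a)))
```

```text
[0.49746684 0.10990166 0.15271787] [ 0.34 -2.07  6.1 ]
[0.49895401 0.11020558 0.15585489] [ 0.34 -2.36  5.91]
```

Emit:
arm_command(rows=[{"fingers": 28,"travel": [0.3,-1.0,1.5],"roll": 0},{"fingers": 28,"travel": [0.3,-1.8,3],"roll": 0},{"fingers": 28,"travel": [0.3,-1.8,4.5],"roll": 0},{"fingers": 28,"travel": [0.3,-1.8,6],"roll": 0},{"fingers": 28,"travel": [0.3,-1.8,6.2],"roll": 0}])

```text
time_s: 10.55
tcp_pos: [0.4968, 0.11, 0.1789]
ee_rot: [[0.212, -0.861, 0.462], [-0.977, -0.19, 0.094], [0.007, -0.471, -0.882]]
wrist_force: [0.1, -0.0, 0.8]
gripper_width: 0.282
```

Run:
```python
from h import *
p,d=capture("wrist"); cv2.imwrite("pics/w2.png",cv2.cvtColor(p,cv2.COLOR_RGB2BGR)); s=st()
print(go(bar(.128)))
```

```text
10.6 [ 27.5   2.1 -55.3  54.2  -9.2 -67.2] [0.4964 0.1098 0.179 ] [[0.2122, -0.8613, 0.4617], [-0.9772, -0.1902, 0.0942], [0.0067, -0.4712, -0.882]] [-0.5  0.6 -0. ] 0.277
[-0.01  1.15  2.37]
```

View pics/w2.png

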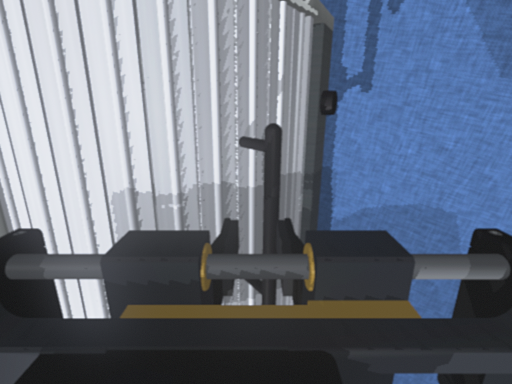

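The bar (u≈271) lies between the fingertips (u≈232 and 290), slightly on the robot's side. That agrees with the computed 11 mm correction, so I'll make it and close.

Emit:
arm_command(rows=[{"fingers": 28,"travel": [0,1.4,0.3],"roll": 0},{"fingers": 28,"travel": [0,1.4,1.5],"roll": 0},{"fingers": 28,"travel": [0,1.4,2.5],"roll": 0},{"fingers": 28,"travel": [0,1.4,2.5],"roll": 0}])

```text
time_s: 11.0
tcp_pos: [0.4973, 0.1099, 0.1676]
ee_rot: [[0.213, -0.871, 0.442], [-0.977, -0.192, 0.091], [0.006, -0.452, -0.892]]
wrist_force: [-0.3, 0.1, 1.0]
gripper_width: 0.28
```

Run:
```python
from h import *
s=st(); print(go(bar(.128)))
```

```text
11.0 [ 27.9   3.5 -54.9  52.2  -9.2 -65.7] [0.4973 0.1099 0.1676] [[0.2127, -0.8713, 0.4423], [-0.9771, -0.1923, 0.0912], [0.0056, -0.4515, -0.8922]] [-0.3  0.1  1. ] 0.28
[-0.    0.66  1.33]
```

Emit:
arm_command(rows=[{"fingers": 28,"travel": [0,1.0,1.6],"roll": 0},{"fingers": 28,"travel": [0,1.0,1.8],"roll": 0}])

```text
time_s: 11.2
tcp_pos: [0.4965, 0.109, 0.1581]
ee_rot: [[0.213, -0.879, 0.426], [-0.977, -0.194, 0.088], [0.005, -0.435, -0.901]]
wrist_force: [-0.6, -1.1, 1.4]
gripper_width: 0.282
```

Emit:
arm_command(rows=[{"fingers": 28,"travel": [0,0.6,1.2],"roll": 0},{"fingers": 28,"travel": [0,0.6,1.2],"roll": 0}])

```text
time_s: 11.4
tcp_pos: [0.4974, 0.1091, 0.1525]
ee_rot: [[0.213, -0.884, 0.416], [-0.977, -0.195, 0.087], [0.005, -0.425, -0.905]]
wrist_force: [-1.0, -0.6, 0.4]
gripper_width: 0.279
```

Run:
```python
from h import *
s=st(); print(go(bar(.128)))
```

```text
11.4 [ 28.3   5.3 -54.5  49.3  -9.2 -63.4] [0.4974 0.1091 0.1525] [[0.2131, -0.8839, 0.4163], [-0.977, -0.1948, 0.0866], [0.0045, -0.4252, -0.9051]] [-1.  -0.6  0.4] 0.279
[-0.08 -0.03 -0.01]
```

Emit:
arm_command(rows=[{"fingers": 5,"travel": [0,0,0],"roll": 0},{"fingers": 5,"travel": [0,0,0],"roll": 0},{"fingers": 5,"travel": [0,0,0],"roll": 0},{"fingers": 5,"travel": [0,0,0],"roll": 0}])

```text
time_s: 11.8
tcp_pos: [0.4978, 0.1094, 0.1536]
ee_rot: [[0.213, -0.883, 0.418], [-0.977, -0.195, 0.088], [0.004, -0.427, -0.904]]
wrist_force: [1.9, 0.8, -0.1]
gripper_width: 0.116
```

Run:
```python
from h import *
s=st()
for a in [.2,.3,.4,.5,.6,.7,.8,.9,1.0,1.06]: print(a,go(s["tcp_pos"]+bar(a)-bar(.128)))
```

```text
11.8 [ 28.3   5.2 -54.4  49.4  -9.2 -63.5] [0.4978 0.1094 0.1536] [[0.2134, -0.8829, 0.4183], [-0.9769, -0.1945, 0.0879], [0.0038, -0.4274, -0.9041]] [ 1.9  0.8 -0.1] 0.116
0.2 [ 0.01 -1.17 -0.89]
0.3 [ 0.04 -2.9  -1.99]
0.4 [ 0.06 -4.74 -2.91]
0.5 [ 0.08 -6.65 -3.64]
0.6 [ 0.11 -8.63 -4.18]
0.7 [  0.14 -10.65  -4.52]
0.8 [  0.16 -12.69  -4.65]
0.9 [  0.19 -14.74  -4.58]
1.0 [  0.22 -16.77  -4.3 ]
1.06 [  0.24 -17.97  -4.04]
```

Emit:
arm_command(rows=[{"fingers": 5,"travel": [0,-1.2,-0.9],"roll": 0},{"fingers": 5,"travel": [0,-2.9,-2.0],"roll": 0},{"fingers": 5,"travel": [0.1,-4.7,-2.9],"roll": 0},{"fingers": 5,"travel": [0.1,-6.7,-3.6],"roll": 0},{"fingers": 5,"travel": [0.1,-8.6,-4.2],"roll": 0},{"fingers": 5,"travel": [0.1,-10.7,-4.5],"roll": 0},{"fingers": 5,"travel": [0.2,-12.7,-4.7],"roll": 0},{"fingers": 5,"travel": [0.2,-14.7,-4.6],"roll": 0},{"fingers": 5,"travel": [0.2,-16.8,-4.3],"roll": 0},{"fingers": 5,"travel": [0.2,-18.1,-4.0],"roll": 0}])

```text
time_s: 12.8
tcp_pos: [0.6402, 0.1376, 0.267]
ee_rot: [[0.212, -0.885, 0.414], [-0.977, -0.194, 0.084], [0.006, -0.423, -0.906]]
wrist_force: [-51.7, -3.9, 27.6]
gripper_width: 0.119
```

Run:
```python
from h import *
s=st(); print(bar(1.05),go(bar(1.05)))
```

```text
12.8 [ 29.4  12.5 -16.9  12.4 -37.3 -25.5] [0.6402 0.1376 0.267 ] [[0.2116, -0.8853, 0.4142], [-0.9773, -0.1943, 0.0838], [0.0063, -0.4225, -0.9063]] [-51.7  -3.9  27.6] 0.119
[0.63779191 0.13857866 0.26563892] [-0.15  0.25  0.03]
```

Emit:
arm_command(rows=[{"fingers": 28,"travel": [0,0.1,0],"roll": 0},{"fingers": 28,"travel": [0,0.2,0],"roll": 0},{"fingers": 28,"travel": [0,0.2,0],"roll": 0},{"fingers": 28,"travel": [0,0.2,-2],"roll": 0},{"fingers": 28,"travel": [0,0.2,-6],"roll": 0},{"fingers": 28,"travel": [0,0.2,-9],"roll": 0}])

```text
time_s: 13.4
tcp_pos: [0.6011, 0.1306, 0.3485]
ee_rot: [[0.214, -0.883, 0.418], [-0.977, -0.195, 0.087], [0.005, -0.427, -0.904]]
wrist_force: [0.7, -0.3, 0.6]
gripper_width: 0.281
```

Run:
```python
from h import *
s=st()
for c in ["top","side"]:
    p,d=capture(c); cv2.imwrite(f"pics/{c}1.png",cv2.cvtColor(p,cv2.COLOR_RGB2BGR))
    P=cloud(d,get_calibration(c))
    c_,s_=np.cos(YAW),np.sin(YAW); q=P[:,:2]-O; X=q@[c_,s_]; Y=q@[-s_,c_]; Z=P[:,2]
    r=np.hypot(X,Z-.065); a=np.degrees(np.arctan2(Z-.065,-X))
    m=(abs(Y)<.08)&(r>.197)&(r<.225)&(X<.02)&(Z>.2)
    print(c,m.sum(),m.any() and (np.median(r[m]),np.percentile(a[m],[5,50,95])))
    m=(abs(Y)<.14)&(abs(r-.17)<.008)&(a>5)&(a<100); print("slats lowest",np.percentile(a[m],[1,5,50]))
    m=(abs(Y)<.03)&(X<-.06)&(X>-.2)&(abs(Z-.085)<.006); print("handle",m.sum(),m.any() and (X[m].min(),np.median(Y[m]),np.ptp(Y[m])))
    for l in ["tray_handle","tin","parked_tin"]: print(l,[(np.round(r["position"],3).tolist(),round(r["p"],2)) for r in search_frame(c,l)])
```

```text
13.4 [ 31.1   5.5 -13.3  11.  -47.7 -24.4] [0.6011 0.1306 0.3485] [[0.2137, -0.8829, 0.4181], [-0.9769, -0.1952, 0.0872], [0.0047, -0.427, -0.9042]] [ 0.7 -0.3  0.6] 0.281
top 93 (np.float64(0.20919174356100104), array([77.22225382, 78.50083083, 79.9065674 ]))
slats lowest [50.71220631 52.3609841  69.21309516]
handle 35 (np.float64(-0.11972477133819227), np.float64(-0.006849366471594089), np.float64(0.027646231839056967))
tray_handle [([0.606, 0.09, 0.065], 0.45)]
tin [([0.376, -0.096, 0.062], 0.91), ([0.251, -0.233, 0.058], 0.82), ([0.326, -0.381, 0.06], 0.81), ([0.42, -0.237, 0.063], 0.59), ([0.625, 0.063, 0.221], 0.5)]
parked_tin []
side 154 (np.float64(0.2073904681619081), array([76.94735647, 78.02486536, 79.56501576]))
slats lowest [50.25424691 51.74132433 65.64286992]
handle 103 (np.float64(-0.14608252965877672), np.float64(-0.0006255824225089723), np.float64(0.035245671197940795))
tray_handle [([0.641, 0.096, 0.214], 0.6)]
tin [([0.417, -0.24, 0.06], 0.85), ([0.37, -0.096, 0.06], 0.82), ([0.326, -0.383, 0.06], 0.72), ([0.248, -0.242, 0.061], 0.62), ([0.612, 0.124, 0.042], 0.37)]
parked_tin []
```

View pics/side1.png

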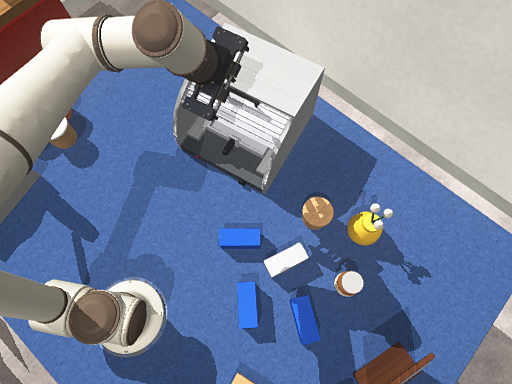

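Run:
```python
from h import *
s=sense(); z=s["ee_rot"][:,2]
h=W(YAW,O,[-.120,0,.068]); print(go(W(YAW,O,[-.23,0,.30])),go(h-.10*z), np.degrees(np.arctan2(z[1],z[0])))
```

```text
[-0.29 15.56 -2.28] [-0.26 15.44 13.39] 11.679557292477085
```

Emit:
arm_command(rows=[{"fingers": 40,"travel": [0,2,-1],"roll": -8.5},{"fingers": 40,"travel": [0,4,-2],"roll": -17},{"fingers": 40,"travel": [-0.1,6,-2.3],"roll": -25.5},{"fingers": 40,"travel": [-0.1,8,-2.3],"roll": -34},{"fingers": 40,"travel": [-0.2,10,-2.3],"roll": -42.5},{"fingers": 40,"travel": [-0.2,12,-2.3],"roll": -51},{"fingers": 40,"travel": [-0.3,14,-2.3],"roll": -59.5},{"fingers": 40,"travel": [-0.3,15.5,0],"roll": -68},{"fingers": 40,"travel": [-0.3,15.5,2.5],"roll": -76.5},{"fingers": 40,"travel": [-0.3,15.5,5],"roll": -85}])

```text
time_s: 14.8
tcp_pos: [0.4848, 0.1078, 0.2345]
ee_rot: [[0.898, 0.142, 0.417], [0.116, -0.989, 0.087], [0.425, -0.03, -0.905]]
wrist_force: [0.1, 0.5, 0.6]
gripper_width: 0.4
```

Run:
```python
from h import *
s=st(); z=s["ee_rot"][:,2]; y=s["ee_rot"][:,1]
h=W(YAW,O,[-.120,0,.068]); print(go(h-.08*z),go(h), np.degrees(np.arctan2(z[1],z[0])),np.degrees(np.arctan2(y[1],y[0])))
```

```text
14.8 [ 36.4  -2.3 -41.8  21.4 -29.   44.5] [0.4848 0.1078 0.2345] [[0.8978, 0.1417, 0.4171], [0.1156, -0.9894, 0.0874], [0.425, -0.0302, -0.9047]] [0.1 0.5 0.6] 0.4
[-0.02  0.09 10.4 ] [-0.02  0.09 18.4 ] 11.833062309858809 -81.84730425155735
```

Emit:
arm_command(rows=[{"fingers": 40,"travel": [0,0.1,4],"roll": -2},{"fingers": 40,"travel": [0,0.1,8],"roll": -4},{"fingers": 40,"travel": [0,0.1,11.5],"roll": -4},{"fingers": 40,"travel": [0,0.1,14],"roll": -4},{"fingers": 40,"travel": [0,0.1,14],"roll": -4}])

```text
time_s: 15.3
tcp_pos: [0.5489, 0.1176, 0.1232]
ee_rot: [[0.901, 0.199, 0.385], [0.18, -0.98, 0.086], [0.395, -0.008, -0.919]]
wrist_force: [0.1, -0.1, 0.0]
gripper_width: 0.398
```

Run:
```python
from h import *
p,d=capture("wrist"); cv2.imwrite("pics/w3.png",cv2.cvtColor(p,cv2.COLOR_RGB2BGR)); s=st()
h=W(YAW,O,[-.120,0,.068]); print(go(h))
```

```text
15.35 [ 27.8  13.1 -47.3  40.6  -9.2  34.5] [0.5485 0.1178 0.1245] [[0.9001, 0.1998, 0.3873], [0.18, -0.9798, 0.0872], [0.3969, -0.0087, -0.9178]] [-0.9  0.3  0.5] 0.4
[-0.99 -0.2   5.73]
```

View pics/w3.png

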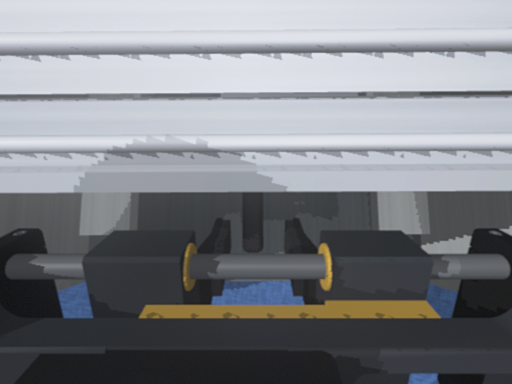

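Emit:
arm_command(rows=[{"fingers": 40,"travel": [-0.8,-0.2,2],"roll": 0},{"fingers": 40,"travel": [-1.5,-0.2,4],"roll": 0},{"fingers": 40,"travel": [-1.5,-0.2,5],"roll": 0}])

```text
time_s: 15.65
tcp_pos: [0.5618, 0.1195, 0.0945]
ee_rot: [[0.912, 0.207, 0.353], [0.184, -0.978, 0.098], [0.366, -0.025, -0.93]]
wrist_force: [0.1, 0.5, 0.6]
gripper_width: 0.401
```

Run:
```python
from h import *
s=st()
h=W(YAW,O,[-.126,0,.068]); print(h,go(h))
```

```text
15.65 [ 28.3  17.6 -43.5  30.6  -9.2  43.9] [0.5618 0.1195 0.0945] [[0.9125, 0.2067, 0.353], [0.1837, -0.9781, 0.098], [0.3656, -0.0246, -0.9305]] [0.1 0.5 0.6] 0.401
[0.55555146 0.1217719  0.068     ] [-1.5  -0.29  2.26]
```

Emit:
arm_command(rows=[{"fingers": 40,"travel": [-1.3,-0.3,1.2],"roll": 0},{"fingers": 40,"travel": [-1.7,-0.3,2.4],"roll": 0},{"fingers": 40,"travel": [-1.7,-0.3,2.6],"roll": 0}])

```text
time_s: 15.95
tcp_pos: [0.5606, 0.1201, 0.0756]
ee_rot: [[0.92, 0.211, 0.33], [0.186, -0.977, 0.105], [0.345, -0.036, -0.938]]
wrist_force: [-1.3, -0.1, -0.1]
gripper_width: 0.401
```

Run:
```python
from h import *
s=st()
h=W(YAW,O,[-.126,0,.068]); print(h,go(h))
```

```text
15.95 [ 28.8  19.7 -42.1  24.7  -9.2  49.3] [0.5606 0.1201 0.0756] [[0.9201, 0.2108, 0.3301], [0.186, -0.9769, 0.1054], [0.3446, -0.0356, -0.9381]] [-1.3 -0.1 -0.1] 0.401
[0.55555146 0.1217719  0.068     ] [-0.7  -0.24  0.56]
```

Emit:
arm_command(rows=[{"fingers": 40,"travel": [-0.5,-0.2,0.7],"roll": 0},{"fingers": 5,"travel": [-0.5,-0.2,0.7],"roll": 0},{"fingers": 5,"travel": [-0.5,-0.2,0.7],"roll": 0},{"fingers": 5,"travel": [-0.5,-0.2,0.7],"roll": 0},{"fingers": 5,"travel": [-0.5,-0.2,0.7],"roll": 0}])

```text
time_s: 16.45
tcp_pos: [0.5602, 0.1238, 0.0709]
ee_rot: [[0.921, 0.217, 0.325], [0.191, -0.975, 0.11], [0.34, -0.039, -0.939]]
wrist_force: [-2.4, 12.9, -2.8]
gripper_width: 0.187
```

Run:
```python
from h import *
s=st()
d=np.array([np.cos(YAW),np.sin(YAW),0])
for k in [.03,.06,.09,.12,.132]: print(go(s["tcp_pos"]-d*k))
```

```text
16.45 [ 29.2  20.2 -41.7  23.3  -9.1  50.5] [0.5602 0.1238 0.0709] [[0.9206, 0.217, 0.3246], [0.1913, -0.9754, 0.1095], [0.3404, -0.0387, -0.9395]] [-2.4 12.9 -2.8] 0.187
[-2.82 -0.05 -1.02]
[-5.64 -0.1  -2.04]
[-8.46 -0.16 -3.06]
[-11.28  -0.21  -4.08]
[-12.41  -0.23  -4.49]
```

Emit:
arm_command(rows=[{"fingers": 5,"travel": [-1,0,-0.4],"roll": 0},{"fingers": 5,"travel": [-2.2,0,-0.8],"roll": 0},{"fingers": 5,"travel": [-3.4,-0.1,-1.2],"roll": 0},{"fingers": 5,"travel": [-4.6,-0.1,-1.7],"roll": 0}])

```text
time_s: 16.85
tcp_pos: [0.5095, 0.1127, 0.072]
ee_rot: [[0.929, 0.222, 0.297], [0.198, -0.974, 0.108], [0.314, -0.042, -0.949]]
wrist_force: [-5.8, 43.4, -47.4]
gripper_width: 0.187
```

Run:
```python
from h import *
s=st()
d=np.array([np.cos(YAW),np.sin(YAW),0]); p0=np.array([.5602,.1238,.071])
for k in [.06,.09,.12,.132]: print(go(p0-d*k))
```

```text
16.85 [ 31.   16.5 -46.9  22.2  -9.1  50. ] [0.5095 0.1127 0.072 ] [[0.9286, 0.2222, 0.2973], [0.1984, -0.9741, 0.1084], [0.3137, -0.0417, -0.9486]] [ -5.8  43.4 -47.4] 0.187
[-0.8  -0.08 -0.15]
[-3.65 -0.15 -1.09]
[-6.5  -0.22 -2.03]
[-7.64 -0.25 -2.41]
```

Emit:
arm_command(rows=[{"fingers": 5,"travel": [-0.8,-0.3,0.0],"roll": 0},{"fingers": 5,"travel": [-2.0,-0.3,-0.3],"roll": 0},{"fingers": 5,"travel": [-3.2,-0.35,-0.7],"roll": 0}])

```text
time_s: 17.15
tcp_pos: [0.4782, 0.1064, 0.0736]
ee_rot: [[0.933, 0.222, 0.283], [0.198, -0.974, 0.109], [0.3, -0.046, -0.953]]
wrist_force: [-6.8, 36.1, -45.4]
gripper_width: 0.183
```

Run:
```python
from h import *
s=st()
d=np.array([np.cos(YAW),np.sin(YAW),0]); p0=np.array([.5602,.1238,.071])
for k in [.09,.12,.132]: print(go(p0-d*k))
```

```text
17.15 [ 32.3  13.9 -50.2  21.7  -9.1  49.1] [0.4782 0.1064 0.0736] [[0.9332, 0.2216, 0.283], [0.1981, -0.9741, 0.1095], [0.2999, -0.0461, -0.9528]] [ -6.8  36.1 -45.4] 0.183
[-0.67 -0.07  0.07]
[-3.53 -0.14 -0.83]
[-4.67 -0.16 -1.19]
```

Emit:
arm_command(rows=[{"fingers": 5,"travel": [-0.5,-0.3,0.4],"roll": 0},{"fingers": 5,"travel": [-1.7,-0.4,0.3],"roll": 0},{"fingers": 5,"travel": [-2.9,-0.4,0],"roll": 0}])

```text
time_s: 17.45
tcp_pos: [0.454, 0.1014, 0.0738]
ee_rot: [[0.937, 0.22, 0.272], [0.196, -0.974, 0.113], [0.29, -0.053, -0.956]]
wrist_force: [-4.6, 30.4, -45.7]
gripper_width: 0.189
```

Run:
```python
from h import *
s=st()
d=np.array([np.cos(YAW),np.sin(YAW),0]); p0=np.array([.5602,.1238,.071])
for k in [.12,.132]: print(go(p0-d*k))
```

```text
17.45 [ 33.5  12.  -52.6  20.5  -9.1  48.9] [0.454  0.1014 0.0738] [[0.9369, 0.2197, 0.2718], [0.1956, -0.9741, 0.1132], [0.2897, -0.0529, -0.9557]] [ -4.6  30.4 -45.7] 0.189
[-1.17 -0.07 -0.06]
[-2.32 -0.1  -0.41]
```

Emit:
arm_command(rows=[{"fingers": 5,"travel": [-1.2,-0.3,0.5],"roll": 0},{"fingers": 5,"travel": [-2.2,-0.3,0.3],"roll": 0},{"fingers": 5,"travel": [-3.0,-0.3,0.1],"roll": 0}])

```text
time_s: 17.75
tcp_pos: [0.4354, 0.0983, 0.0774]
ee_rot: [[0.938, 0.218, 0.27], [0.191, -0.974, 0.122], [0.29, -0.063, -0.955]]
wrist_force: [34.1, -7.4, -33.3]
gripper_width: 0.187
```

Run:
```python
from h import *
s=st()
d=np.array([np.cos(YAW),np.sin(YAW),0]); p0=np.array([.5602,.1238,.071])
print(d@(p0-s["tcp_pos"]))
for k in [.132]: print(go(p0-d*k))
```

```text
17.75 [ 34.6  10.  -54.4  19.5  -9.1  48.7] [0.4354 0.0983 0.0774] [[0.9378, 0.2182, 0.27], [0.1915, -0.9739, 0.122], [0.2896, -0.0627, -0.9551]] [ 34.1  -7.4 -33.3] 0.187
0.12741414347861987
[-0.62  0.03  0.48]
```

Emit:
arm_command(rows=[{"fingers": 40,"travel": [0.2,0,0],"roll": 0},{"fingers": 40,"travel": [0.2,0,0],"roll": 0},{"fingers": 40,"travel": [0.2,0,0],"roll": 0},{"fingers": 40,"travel": [0.2,0,-2],"roll": 0},{"fingers": 40,"travel": [0.2,0,-6],"roll": 0},{"fingers": 40,"travel": [0.2,0,-11],"roll": 0},{"fingers": 40,"travel": [0.2,0,-16],"roll": 0},{"fingers": 60,"travel": [0,5,-20],"roll": 0},{"fingers": 60,"travel": [0,10,-22],"roll": 0},{"fingers": 60,"travel": [0,15,-22],"roll": 0}])

```text
time_s: 18.75
tcp_pos: [0.405, -0.0595, 0.2827]
ee_rot: [[0.933, 0.224, 0.28], [0.196, -0.973, 0.126], [0.301, -0.062, -0.952]]
wrist_force: [1.4, 0.1, -0.1]
gripper_width: 0.569
```

```bash
cat > look.py <<'E'
from h import *
import sys
s=st()
for c in ["top","side"]:
    p,d=capture(c); cv2.imwrite(f"pics/{c}{sys.argv[1]}.png",cv2.cvtColor(p,cv2.COLOR_RGB2BGR)); np.save(f"pics/{c}{sys.argv[1]}d.npy",d)
    P=cloud(d,get_calibration(c))
    c_,s_=np.cos(YAW),np.sin(YAW); q=P[:,:2]-O; X=q@[c_,s_]; Y=q@[-s_,c_]; Z=P[:,2]
    r=np.hypot(X,Z-.065); a=np.degrees(np.arctan2(Z-.065,-X))
    m=(abs(Y)<.08)&(r>.197)&(r<.225)&(X<.02)&(Z>.2); print(c,"bar",m.sum(),m.any() and np.percentile(a[m],[5,50,95]))
    m=(abs(Y)<.02)&(X<-.16)&(X>-.32)&(abs(Z-.085)<.006); print("handle",m.sum(),m.any() and (np.percentile(X[m],2),np.median(Y[m])))
    m=(abs(Y)<.11)&(X<-.16)&(X>-.25)&(Z>.05)&(Z<.067); print("front wall",m.sum(),m.any() and (np.percentile(X[m],[2,50]),Y[m].min(),Y[m].max()))
    m=(abs(Z-.042)<.004)&(X<-.11)&(X>-.21)&(abs(Y)<.11); print("floor",m.sum(),m.any() and (X[m].min(),np.percentile(Y[m],[1,99])))
    m=(abs(Z-.102)<.006)&(X<-.0)&(X>-.22)&(abs(Y)<.13); print("tin tops",m.sum(),m.any() and (np.percentile(X[m],1),np.percentile(Y[m],[1,99])))
    for l in ["tin"]: print(l,[(np.round(r["position"],3).tolist(),round(r["p"],2)) for r in search_frame(c,l)])
E
python3 look.py 2
```

```text
18.75 [ 11.6  -9.9 -29.4  -4.8 -53.1  93.2] [ 0.405  -0.0595  0.2827] [[0.9333, 0.2244, 0.2804], [0.1961, -0.9725, 0.1256], [0.3009, -0.0622, -0.9516]] [ 1.4  0.1 -0.1] 0.569
top bar 281 [77.19409346 78.46161471 79.86931924]
handle 144 (np.float64(-0.2621150779055177), np.float64(-0.0016805625037472605))
front wall 260 (array([-0.20928245, -0.19935783]), np.float64(-0.10671680776958825), np.float64(0.10581178111999541))
floor 1722 (np.float64(-0.20944339653573704), array([-0.09908845,  0.09909958]))
tin tops 393 (np.float64(-0.14490656650068198), array([0.03006561, 0.08129587]))
tin [([0.424, -0.242, 0.061], 0.92), ([0.235, -0.253, 0.059], 0.84), ([0.324, -0.378, 0.06], 0.61)]
side bar 202 [76.84964361 77.9543657  79.54145108]
handle 37 (np.float64(-0.22136270203030706), np.float64(0.000366582032513765))
front wall 219 (array([-0.20708714, -0.20048483]), np.float64(-0.10714890230611801), np.float64(0.1068347119503709))
floor 1169 (np.float64(-0.2048739665380697), array([-0.10532281,  0.09976387]))
tin tops 380 (np.float64(-0.1454257809400894), array([0.0290181 , 0.08091378]))
tin [([0.327, -0.384, 0.061], 0.96), ([0.362, -0.093, 0.062], 0.94), ([0.415, -0.241, 0.06], 0.85), ([0.248, -0.239, 0.063], 0.7), ([0.647, 0.123, 0.224], 0.52)]
```

View pics/top2.png

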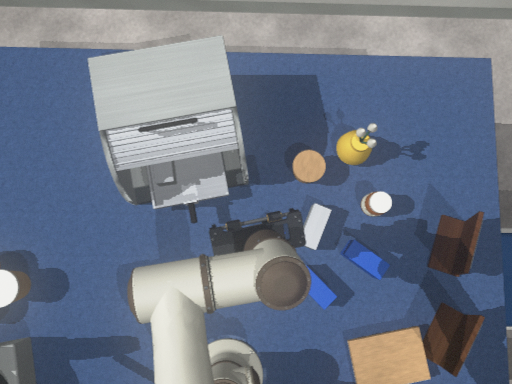

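The tray is at its stop: its front wall is at about -0.207 against -0.205 expected, and the parked tin rides at y≈+55. The bar is at 78°, so the cover is fully up. To pick the tin flat, the tool should stand vertical again, so I'll pull inward against the arm's near limit to take the lean off.

Emit:
arm_command(rows=[{"fingers": 70,"travel": [-0.4,-4.5,0.9],"roll": 0},{"fingers": 70,"travel": [-0.8,-9,1.8],"roll": 0},{"fingers": 70,"travel": [-1.2,-13.5,2.7],"roll": 0},{"fingers": 70,"travel": [-1.6,-18,3.5],"roll": 0},{"fingers": 70,"travel": [-1.9,-22,4.3],"roll": 0}])

```text
time_s: 19.45
tcp_pos: [0.3475, 0.16, 0.2452]
ee_rot: [[0.936, 0.226, 0.271], [0.198, -0.972, 0.126], [0.292, -0.064, -0.954]]
wrist_force: [1.3, -0.9, -0.2]
gripper_width: 0.698
```

Emit:
arm_command(rows=[{"fingers": 70,"travel": [-4.7,1,-1.5],"roll": 0}])

```text
time_s: 19.55
tcp_pos: [0.3049, 0.1437, 0.2427]
ee_rot: [[0.937, 0.227, 0.265], [0.204, -0.972, 0.113], [0.284, -0.052, -0.957]]
wrist_force: [-2.7, -0.7, 1.5]
gripper_width: 0.701
```

Emit:
arm_command(rows=[{"fingers": 70,"travel": [-4.7,1,-1.5],"roll": 0}])

```text
time_s: 19.65
tcp_pos: [0.2614, 0.1195, 0.2441]
ee_rot: [[0.938, 0.222, 0.268], [0.197, -0.974, 0.115], [0.286, -0.055, -0.957]]
wrist_force: [-3.6, 0.6, 2.0]
gripper_width: 0.7
```

Emit:
arm_command(rows=[{"fingers": 70,"travel": [-4.7,1,-1.5],"roll": 0}])

```text
time_s: 19.75
tcp_pos: [0.2359, 0.113, 0.2472]
ee_rot: [[0.939, 0.224, 0.26], [0.2, -0.973, 0.116], [0.279, -0.057, -0.959]]
wrist_force: [-1.3, 1.3, 1.2]
gripper_width: 0.697
```

```bash
python3 -c "
from h import *
st()"
```

```text
19.75 [ 86.2 -35.1 -53.7  16.2 -64.4  10.2] [0.2359 0.113  0.2472] [[0.9392, 0.224, 0.2601], [0.1998, -0.9729, 0.1164], [0.2791, -0.0574, -0.9585]] [-1.3  1.3  1.2] 0.697
```

Emit:
arm_command(rows=[{"fingers": 70,"travel": [2,0,4.5],"roll": 0},{"fingers": 70,"travel": [4,0,8],"roll": 0},{"fingers": 70,"travel": [4.3,0,11.5],"roll": 0},{"fingers": 70,"travel": [4,0,14.3],"roll": 0}])

```text
time_s: 20.15
tcp_pos: [0.3168, 0.1443, 0.1312]
ee_rot: [[0.941, 0.232, 0.249], [0.206, -0.971, 0.124], [0.27, -0.066, -0.961]]
wrist_force: [0.3, -2.4, -1.1]
gripper_width: 0.7
```

Emit:
arm_command(rows=[{"fingers": 70,"travel": [-4.7,1,-1.4],"roll": 0}])

```text
time_s: 20.25
tcp_pos: [0.2848, 0.1233, 0.1384]
ee_rot: [[0.952, 0.224, 0.211], [0.21, -0.974, 0.086], [0.225, -0.038, -0.974]]
wrist_force: [-0.7, 0.6, 2.3]
gripper_width: 0.7
```

Emit:
arm_command(rows=[{"fingers": 70,"travel": [-4.7,1,-1.4],"roll": 0}])

```text
time_s: 20.35
tcp_pos: [0.249, 0.1023, 0.1618]
ee_rot: [[0.954, 0.224, 0.201], [0.207, -0.973, 0.101], [0.218, -0.054, -0.974]]
wrist_force: [-1.0, 1.0, 2.9]
gripper_width: 0.697
```

```bash
python3 -c "
from h import *
st()"
```

```text
20.35 [ 71.  -23.6 -61.2  13.1 -43.8  22.9] [0.249  0.1023 0.1618] [[0.9537, 0.2239, 0.2009], [0.2072, -0.9731, 0.1007], [0.218, -0.0544, -0.9744]] [-1.   1.   2.9] 0.697
```

Emit:
arm_command(rows=[{"fingers": 70,"travel": [-3.5,0.7,3.3],"roll": 0}])

```text
time_s: 20.45
tcp_pos: [0.2437, 0.0982, 0.1565]
ee_rot: [[0.952, 0.247, 0.18], [0.222, -0.964, 0.149], [0.21, -0.102, -0.972]]
wrist_force: [1.0, 0.9, 0.1]
gripper_width: 0.696
```

Emit:
arm_command(rows=[{"fingers": 70,"travel": [-3.5,0.7,3.3],"roll": 0}])

```text
time_s: 20.55
tcp_pos: [0.2414, 0.0879, 0.1387]
ee_rot: [[0.96, 0.242, 0.141], [0.223, -0.965, 0.139], [0.17, -0.102, -0.98]]
wrist_force: [0.7, 0.6, -0.8]
gripper_width: 0.699
```

Emit:
arm_command(rows=[{"fingers": 70,"travel": [-3.5,0.7,3.3],"roll": 0}])

```text
time_s: 20.65
tcp_pos: [0.2378, 0.0758, 0.1206]
ee_rot: [[0.965, 0.24, 0.103], [0.225, -0.964, 0.139], [0.133, -0.111, -0.985]]
wrist_force: [-0.5, 0.3, -1.3]
gripper_width: 0.702
```

```bash
python3 -c "
from h import *
st()"
```

```text
20.65 [ 59.  -17.8 -61.3   1.6 -36.6  43.3] [0.2378 0.0758 0.1206] [[0.9653, 0.2397, 0.1035], [0.2245, -0.9645, 0.1391], [0.1331, -0.111, -0.9849]] [-0.5  0.3 -1.3] 0.702
```

Emit:
arm_command(rows=[{"fingers": 70,"travel": [-0.5,-3.8,-0.5],"roll": 0},{"fingers": 70,"travel": [-1.5,-7.6,-1],"roll": 0},{"fingers": 70,"travel": [-2.8,-11.4,-1.5],"roll": 0},{"fingers": 70,"travel": [-4.1,-15,-1.9],"roll": 0}])

```text
time_s: 21.05
tcp_pos: [0.1606, 0.2087, 0.1495]
ee_rot: [[0.967, 0.234, 0.101], [0.22, -0.966, 0.135], [0.129, -0.108, -0.986]]
wrist_force: [0.8, 1.0, -0.0]
gripper_width: 0.696
```

Emit:
arm_command(rows=[{"fingers": 70,"travel": [-3.1,2.6,2.6],"roll": 0}])

```text
time_s: 21.15
tcp_pos: [0.1512, 0.1974, 0.1432]
ee_rot: [[0.967, 0.243, 0.075], [0.232, -0.965, 0.123], [0.102, -0.102, -0.99]]
wrist_force: [0.1, -0.8, 0.2]
gripper_width: 0.702
```

Emit:
arm_command(rows=[{"fingers": 70,"travel": [-3.1,2.6,2.6],"roll": 0}])

```text
time_s: 21.25
tcp_pos: [0.146, 0.1769, 0.1365]
ee_rot: [[0.97, 0.237, 0.045], [0.232, -0.968, 0.098], [0.067, -0.085, -0.994]]
wrist_force: [0.5, 0.3, 0.1]
gripper_width: 0.703
```

```bash
python3 -c "
from h import *
st()"
```

```text
21.25 [101.3 -23.  -61.3   5.  -46.8  -0.9] [0.146  0.1769 0.1365] [[0.9704, 0.2375, 0.0448], [0.2323, -0.9677, 0.0982], [0.0666, -0.0849, -0.9942]] [0.5 0.3 0.1] 0.703
```

Emit:
arm_command(rows=[{"fingers": 70,"travel": [-1,-3.8,-0.7],"roll": 0},{"fingers": 70,"travel": [-3.5,-7,-1],"roll": 0},{"fingers": 70,"travel": [-6.5,-9.2,-1],"roll": 0}])

```text
time_s: 21.55
tcp_pos: [0.0605, 0.2518, 0.1511]
ee_rot: [[0.972, 0.232, 0.046], [0.226, -0.969, 0.102], [0.068, -0.089, -0.994]]
wrist_force: [0.2, 0.5, 0.3]
gripper_width: 0.699
```

Emit:
arm_command(rows=[{"fingers": 70,"travel": [-1.8,3.4,2.9],"roll": 0}])

```text
time_s: 21.65
tcp_pos: [0.0529, 0.2316, 0.1353]
ee_rot: [[0.971, 0.237, 0.033], [0.233, -0.968, 0.09], [0.054, -0.079, -0.995]]
wrist_force: [-0.6, -0.9, 0.1]
gripper_width: 0.698
```

Emit:
arm_command(rows=[{"fingers": 70,"travel": [-1.8,3.4,2.9],"roll": 0}])

```text
time_s: 21.75
tcp_pos: [0.0531, 0.2124, 0.1287]
ee_rot: [[0.972, 0.236, 0.017], [0.235, -0.971, 0.054], [0.029, -0.049, -0.998]]
wrist_force: [0.7, -0.2, 0.5]
gripper_width: 0.697
```

Emit:
arm_command(rows=[{"fingers": 70,"travel": [-1.8,3.4,2.9],"roll": 0}])

```text
time_s: 21.85
tcp_pos: [0.0509, 0.197, 0.1259]
ee_rot: [[0.972, 0.234, -0.001], [0.234, -0.972, 0.026], [0.005, -0.025, -1.0]]
wrist_force: [0.1, 0.8, -0.2]
gripper_width: 0.702
```

```bash
python3 -c "
from h import *
st()"
```

```text
21.85 [129.4 -22.7 -61.3   1.2 -50.3 -26.6] [0.0509 0.197  0.1259] [[0.9722, 0.234, -0.0006], [0.2339, -0.9719, 0.0256], [0.0054, -0.025, -0.9997]] [ 0.1  0.8 -0.2] 0.702
```

Emit:
arm_command(rows=[{"fingers": 80,"travel": [3,0.6,-3.5],"roll": 8},{"fingers": 80,"travel": [6.5,1.3,-7],"roll": 16.5},{"fingers": 80,"travel": [10,2.2,-10.5],"roll": 25},{"fingers": 80,"travel": [13.5,3,-13.5],"roll": 33.5},{"fingers": 80,"travel": [17,4,-16],"roll": 42},{"fingers": 80,"travel": [19.5,6.5,-17],"roll": 50.5},{"fingers": 80,"travel": [21.5,11,-17],"roll": 59},{"fingers": 80,"travel": [23.5,15.5,-17],"roll": 67.5},{"fingers": 80,"travel": [25,20,-17],"roll": 76},{"fingers": 80,"travel": [26.5,24,-17],"roll": 84.5}])

```text
time_s: 22.85
tcp_pos: [0.365, 0.019, 0.2915]
ee_rot: [[0.349, -0.937, 0.001], [-0.937, -0.348, 0.026], [-0.024, -0.01, -1.0]]
wrist_force: [0.3, 0.9, -0.2]
gripper_width: 0.797
```

```bash
cat >> h.py <<'E'
def xaz(s): return np.degrees(np.arctan2(s["ee_rot"][1,0],s["ee_rot"][0,0]))
PICK=np.array([.3924,-.2315,.035])
E
python3 -c "
from h import *
s=st(); print(xaz(s),go(PICK+[0,0,.16]),go(PICK))"
```

```text
22.85 [ 27.7  -7.3 -25.3  -1.4 -71.3  -6.9] [0.365  0.019  0.2915] [[0.3486, -0.9373, 0.0008], [-0.937, -0.3484, 0.0263], [-0.0244, -0.0099, -0.9997]] [ 0.3  0.9 -0.2] 0.797
-69.59290262934348 [24.66  6.25  8.99] [25.05  6.41 24.98]
```

Emit:
arm_command(rows=[{"fingers": 80,"travel": [4,1,1],"roll": 8.5},{"fingers": 80,"travel": [8,2,2],"roll": 17},{"fingers": 80,"travel": [12.3,3.1,3],"roll": 25.5},{"fingers": 80,"travel": [16.5,4.2,4],"roll": 34},{"fingers": 80,"travel": [20.6,5.2,5],"roll": 42.5},{"fingers": 80,"travel": [23,6,7],"roll": 51},{"fingers": 80,"travel": [24.7,6.3,9],"roll": 59.5},{"fingers": 80,"travel": [24.7,6.3,9],"roll": 68},{"fingers": 80,"travel": [24.7,6.3,9],"roll": 76.5},{"fingers": 80,"travel": [24.7,6.3,9],"roll": 85}])

```text
time_s: 23.85
tcp_pos: [0.3931, -0.2293, 0.1944]
ee_rot: [[-0.903, -0.43, -0.001], [-0.429, 0.903, 0.026], [-0.01, 0.024, -1.0]]
wrist_force: [-0.0, -0.3, -0.2]
gripper_width: 0.802
```

```bash
python3 -c "
from h import *
s=st(); print(xaz(s),go(PICK+[0,0,.07]),go(PICK))"
```

```text
23.85 [-10.7   7.9 -24.6  -1.7 -57.9 -52.9] [ 0.3931 -0.2293  0.1944] [[-0.9031, -0.4295, -0.0013], [-0.4294, 0.9027, 0.0263], [-0.0101, 0.0243, -0.9997]] [-0.  -0.3 -0.2] 0.802
-154.56962471647321 [ 0.25 -0.38  8.93] [ 0.32 -0.55 15.93]
```

Emit:
arm_command(rows=[{"fingers": 80,"travel": [0.2,-0.4,1],"roll": 8.5},{"fingers": 80,"travel": [0.2,-0.4,2.5],"roll": 17},{"fingers": 80,"travel": [0.2,-0.4,4],"roll": 25.5},{"fingers": 80,"travel": [0.2,-0.4,6],"roll": 34},{"fingers": 80,"travel": [0.3,-0.4,8],"roll": 42.5},{"fingers": 80,"travel": [0.3,-0.4,8.5],"roll": 46.9},{"fingers": 80,"travel": [0.3,-0.4,8.5],"roll": 46.9}])

```text
time_s: 24.55
tcp_pos: [0.3917, -0.2318, 0.1088]
ee_rot: [[-0.933, 0.36, -0.003], [0.36, 0.933, 0.027], [0.012, 0.024, -1.0]]
wrist_force: [-0.7, 0.6, -0.3]
gripper_width: 0.801
```

```bash
python3 -c "
from h import *
p,d=capture('wrist'); cv2.imwrite('pics/w4.png',cv2.cvtColor(p,cv2.COLOR_RGB2BGR))
k=get_calibration('wrist'); s=st(); print(xaz(s),go(PICK))
M=np.eye(4); M[:3,:3]=s['ee_rot']; M[:3,3]=s['tcp_pos']; M=M@k['mount']; k['attitude']=M[:3,:3]; k['origin']=M[:3,3]
P=cloud(d,k); m=(abs(P[:,2]-.06)<.006)&(np.hypot(P[:,0]-.416,P[:,1]+.241)<.075); print(m.sum(),rect(P[m]))"
```

```text
24.6 [-11.1  14.2 -31.   -2.1 -45.2 -98.4] [ 0.3922 -0.2323  0.1096] [[-0.9335, 0.3586, -0.001], [0.3584, 0.9332, 0.0263], [0.0103, 0.0242, -0.9997]] [0.  0.  1.4] 0.8
158.99457120376894 [-0.07 -0.1   7.46]
7210 (array([ 416.2, -239.6]), array([ 51.6, 121.1]), 68.35)
```

View pics/w4.png

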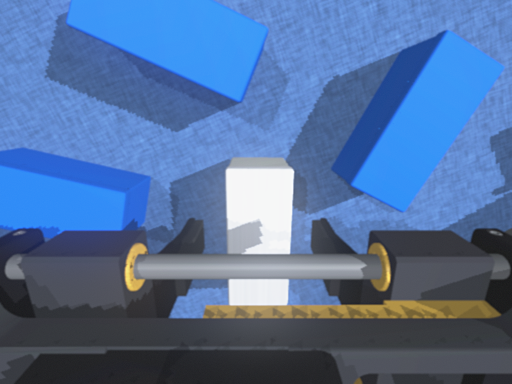

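The steel tin (u≈228–292) sits centred between the fingers (u≈192 and 325). The wrist-camera fit puts its centre at (0.416, -0.240), which agrees with the earlier measurement. I'll descend and grip.

Emit:
arm_command(rows=[{"fingers": 80,"travel": [0,-0.1,2.5],"roll": 0.3},{"fingers": 80,"travel": [0,-0.1,5],"roll": 0.3},{"fingers": 80,"travel": [0,0,7],"roll": 0.3},{"fingers": 80,"travel": [0,0,7.5],"roll": 0.3},{"fingers": 45,"travel": [0,0,7.5],"roll": 0.3},{"fingers": 45,"travel": [0,0,7.5],"roll": 0.3},{"fingers": 45,"travel": [0,0,7.5],"roll": 0.3},{"fingers": 45,"travel": [0,0,7.5],"roll": 0.3}])

```text
time_s: 25.4
tcp_pos: [0.3927, -0.2321, 0.0362]
ee_rot: [[-0.93, 0.368, 0.003], [0.368, 0.929, 0.026], [0.007, 0.025, -1.0]]
wrist_force: [0.1, 3.8, 4.4]
gripper_width: 0.577
```

Emit:
arm_command(rows=[{"fingers": 45,"travel": [0,0,-1],"roll": 0},{"fingers": 45,"travel": [0,0,-3],"roll": 0},{"fingers": 45,"travel": [0,0,-6],"roll": 0},{"fingers": 45,"travel": [0,0,-10],"roll": 0},{"fingers": 45,"travel": [0,0,-14],"roll": 0}])

```text
time_s: 25.9
tcp_pos: [0.3904, -0.2358, 0.1764]
ee_rot: [[-0.929, 0.37, -0.001], [0.369, 0.929, 0.027], [0.011, 0.024, -1.0]]
wrist_force: [1.9, -0.7, -3.5]
gripper_width: 0.572
```

```bash
python3 -c "
from h import *
s=st()
g=W(YAW,O,[-.130-.025,-.05,.077]); print(xaz(s),g)
for p in [(.40,-.05,.26),g-[.04,.008,-.16],g+[0,0,.10]]: print(go(p))"
```

```text
25.9 [-11.7   9.1 -25.9  -1.8 -55.3 -99. ] [ 0.3904 -0.2358  0.1764] [[-0.9292, 0.3696, -0.0014], [0.3694, 0.9289, 0.0268], [0.0112, 0.0244, -0.9996]] [ 1.9 -0.7 -3.5] 0.572
158.31855092302888 [0.53714985 0.06697792 0.077     ]
[ 6.06 17.82 -7.86]
[ 1.04 31.48 -5.28]
[-2.45 33.55  0.73]
```

Emit:
arm_command(rows=[{"fingers": 45,"travel": [1.5,4,-2.5],"roll": -5},{"fingers": 45,"travel": [2.5,8,-5],"roll": -10},{"fingers": 45,"travel": [2.5,12,-6],"roll": -15},{"fingers": 45,"travel": [2.5,16,-6],"roll": -20},{"fingers": 45,"travel": [2,20,-6],"roll": -25},{"fingers": 45,"travel": [2,24,-6],"roll": -29},{"fingers": 45,"travel": [1.5,28,-6],"roll": -33.2},{"fingers": 45,"travel": [1,31.5,-5.5],"roll": -33.2},{"fingers": 45,"travel": [1,31.5,-5.3],"roll": -33.2}])

```text
time_s: 26.8
tcp_pos: [0.4997, 0.0618, 0.2353]
ee_rot: [[-0.979, -0.203, 0.0], [-0.203, 0.979, 0.027], [-0.006, 0.026, -1.0]]
wrist_force: [-0.1, -0.1, -2.3]
gripper_width: 0.578
```

```bash
cat > tin.py <<'E'
from h import *
p,d=capture('wrist'); k=get_calibration('wrist'); s=st(); print("xaz",xaz(s),"want -168.45")
M=np.eye(4); M[:3,:3]=s['ee_rot']; M[:3,3]=s['tcp_pos']; M=M@k['mount']; k['attitude']=M[:3,:3]; k['origin']=M[:3,3]
c,q=np.cos(YAW),np.sin(YAW); D=s["tcp_pos"][:2]-O; print("tcp in warmer",D@[c,q],D@[-q,c],s["tcp_pos"][2])
cv2.imwrite('pics/wt.png',cv2.cvtColor(p,cv2.COLOR_RGB2BGR))
P=cloud(d,k); L=(P-s["tcp_pos"])@s["ee_rot"]; m=(abs(L[:,1])<.022)&(L[:,0]>-.1)&(L[:,0]<.08)&(L[:,2]<.01)&(L[:,2]>-.06)
print("tin top in tool: n",m.sum())
if m.sum()>50:
    A=np.c_[L[m,:2],np.ones(m.sum())]; f=np.linalg.lstsq(A,L[m,2],rcond=None)[0]; print("plane",f.round(4),"x range",np.percentile(L[m,0],[1,99]))
E
python3 tin.py; python3 -c "
from h import *
g=W(YAW,O,[-.130-.025,-.05,.077])
for h in [.1,.03,.002]: print(go(g+[0,0,h]))"
```

```text
26.85 [  24.6    9.9  -15.8   -1.6  -63.8 -102.3] [0.4982 0.0602 0.2348] [[-0.9794, -0.2019, -0.0024], [-0.2019, 0.9791, 0.0258], [-0.0028, 0.0257, -0.9997]] [-0.7 -1.1 -2.8] 0.574
xaz -168.35356806303616 want -168.45
tcp in warmer -0.1945397925601558 -0.04882606962504529 0.23480562955970577
tin top in tool: n 8234
plane [ 0.1316  0.0192 -0.0229] x range [-0.0250125   0.03679823]
[-3.94 -0.27  5.79]
[-3.92 -0.45 12.78]
[-3.91 -0.53 15.58]
```

```bash
cat >> tin.py <<'E'
for x in np.arange(-.085,.05,.01):
    b=m&(abs(L[:,0]-x)<.005); print(round(x,3),b.sum(),b.any() and np.percentile(L[b,2],[10,50,90]).round(4),end="; ")
E
python3 tin.py
python3 - <<'E'
from h import *
s=sense()
for c in ["side","top"]:
    p,d=capture(c); P=cloud(d,get_calibration(c)); L=(P-s["tcp_pos"])@s["ee_rot"]
    m=(abs(L[:,1])<.03)&(L[:,0]>-.1)&(L[:,0]<.05)&(L[:,2]<.045)&(L[:,2]>-.032); print(c,m.sum())
    for x in np.arange(-.09,.05,.015):
        b=m&(abs(L[:,0]-x)<.0075); print(round(x,3),b.sum(),b.any() and np.percentile(L[b,2],[5,50]).round(4),end="; ")
E
```

```text
26.9 [  24.5    9.9  -15.8   -1.6  -63.8 -102.2] [0.4976 0.0592 0.235 ] [[-0.9797, -0.2007, -0.0026], [-0.2007, 0.9793, 0.0255], [-0.0025, 0.0256, -0.9997]] [-0.5 -0.1 -2.4] 0.575
xaz -168.4223736086401 want -168.45
tcp in warmer -0.19532490817718146 -0.04974805031632388 0.23501992721989354
tin top in tool: n 8249
plane [ 0.1328  0.0203 -0.0229] x range [-0.02505151  0.03678369]
-0.085 0 False; -0.075 0 False; -0.065 0 False; -0.055 0 False; -0.045 0 False; -0.035 0 False; -0.025 686 [-0.0243 -0.0236 -0.0228]; -0.015 1280 [-0.0244 -0.0236 -0.0228]; -0.005 123 [-0.0244 -0.0238 -0.0232]; 0.005 587 [-0.0243 -0.0235 -0.0227]; 0.015 1522 [-0.0243 -0.0235 -0.0227]; 0.025 1629 [-0.0244 -0.0235 -0.0226]; 0.035 2422 [-0.0239 -0.0214  0.0027]; 0.045 0 False; side 381
-0.09 19 [-0.0227  0.0335]; -0.075 35 [-0.0244 -0.0214]; -0.06 5 [-0.0257 -0.0243]; -0.045 0 False; -0.03 0 False; -0.015 0 False; 0.0 26 [-0.0256 -0.0233]; 0.015 48 [-0.0239 -0.0216]; 0.03 234 [-0.0243 -0.0154]; 0.045 10 [-0.0254 -0.0194]; top 141
-0.09 0 False; -0.075 0 False; -0.06 0 False; -0.045 0 False; -0.03 0 False; -0.015 0 False; 0.0 0 False; 0.015 0 False; 0.03 141 [-0.0269 -0.0233]; 0.045 0 False;
```

```bash
python3 -c "
from h import *
for q in [(-.207,-.05,.235),(-.207,-.05,.108),(-.155,-.05,.108),(-.155,-.05,.0785)]: print(go(W(YAW,O,q)))"
```

```text
[1.16 0.06 0.07]
[ 1.21 -0.26 12.76]
[-3.99 -0.26 12.78]
[-3.98 -0.33 15.73]
```

Emit:
arm_command(rows=[{"fingers": 45,"travel": [1.2,0,0],"roll": 0},{"fingers": 45,"travel": [1.2,-0.1,3],"roll": 0},{"fingers": 45,"travel": [1.2,-0.2,6.5],"roll": 0},{"fingers": 45,"travel": [1.2,-0.2,10],"roll": 0},{"fingers": 45,"travel": [1.2,-0.3,12.5],"roll": 0},{"fingers": 45,"travel": [1.2,-0.3,12.8],"roll": 0},{"fingers": 45,"travel": [1.2,-0.3,12.8],"roll": 0}])

```text
time_s: 27.7
tcp_pos: [0.4871, 0.0564, 0.1082]
ee_rot: [[-0.98, -0.2, 0.0], [-0.2, 0.98, 0.026], [-0.005, 0.025, -1.0]]
wrist_force: [-0.3, 0.1, -1.9]
gripper_width: 0.575
```

```bash
python3 tin.py; python3 -c "
from h import *
for q in [(-.155,-.05,.108),(-.155,-.05,.0785)]: print(go(W(YAW,O,q)))"
```

```text
27.75 [  24.8   16.8  -27.2   -1.9  -45.2 -101.9] [0.488  0.0569 0.1091] [[-0.9798, -0.2, 0.0025], [-0.1999, 0.9794, 0.0268], [-0.0079, 0.0258, -0.9996]] [ 0.3  1.1 -1.9] 0.576
xaz -168.46858954554395 want -168.45
tcp in warmer -0.2051282207630759 -0.050065363874469 0.10909835678803807
tin top in tool: n 8248
plane [ 0.1325  0.0188 -0.0229] x range [-0.02498881  0.03679967]
-0.085 0 False; -0.075 0 False; -0.065 0 False; -0.055 0 False; -0.045 0 False; -0.035 0 False; -0.025 689 [-0.0244 -0.0236 -0.0228]; -0.015 1276 [-0.0244 -0.0236 -0.0228]; -0.005 130 [-0.0246 -0.0239 -0.0231]; 0.005 582 [-0.0243 -0.0236 -0.0227]; 0.015 1526 [-0.0244 -0.0235 -0.0228]; 0.025 1617 [-0.0243 -0.0235 -0.0227]; 0.035 2428 [-0.0239 -0.0215  0.0027]; 0.045 0 False; [-5.01  0.    0.15]
[-4.99 -0.07  3.1 ]
```

Emit:
arm_command(rows=[{"fingers": 45,"travel": [-1.5,0,0],"roll": 0},{"fingers": 45,"travel": [-3,0,0],"roll": 0},{"fingers": 45,"travel": [-4.5,0,0.1],"roll": 0},{"fingers": 45,"travel": [-5,0,0.5],"roll": 0},{"fingers": 45,"travel": [-5,-0.1,1.5],"roll": 0},{"fingers": 45,"travel": [-5,-0.1,2.3],"roll": 0},{"fingers": 45,"travel": [-5,-0.1,2.7],"roll": 0},{"fingers": 45,"travel": [-5,-0.1,2.7],"roll": 0}])

```text
time_s: 28.55
tcp_pos: [0.5355, 0.0665, 0.08]
ee_rot: [[-0.98, -0.2, -0.002], [-0.2, 0.979, 0.026], [-0.003, 0.025, -1.0]]
wrist_force: [0.7, 0.2, -1.6]
gripper_width: 0.579
```

Emit:
arm_command(rows=[{"fingers": 45,"travel": [0,0,0.2],"roll": 0},{"fingers": 45,"travel": [0,0,0.4],"roll": 0},{"fingers": 45,"travel": [0,0,0.4],"roll": 0}])

```text
time_s: 28.85
tcp_pos: [0.5377, 0.0672, 0.0782]
ee_rot: [[-0.98, -0.201, 0.003], [-0.201, 0.979, 0.027], [-0.008, 0.026, -1.0]]
wrist_force: [0.3, 0.5, 3.4]
gripper_width: 0.573
```

```bash
python3 tin.py
```

```text
28.9 [  23.5   23.5  -22.2   -1.9  -43.6 -100.5] [0.5377 0.0672 0.0782] [[-0.9796, -0.201, 0.0029], [-0.2009, 0.9793, 0.0267], [-0.0083, 0.0256, -0.9996]] [-1.  -0.3  4.4] 0.574
xaz -168.41270010472968 want -168.45
tcp in warmer -0.15438350825554498 -0.04985190771720561 0.07819643030749035
tin top in tool: n 8258
plane [ 0.13    0.0228 -0.0229] x range [-0.02513616  0.03666125]
-0.085 0 False; -0.075 0 False; -0.065 0 False; -0.055 0 False; -0.045 0 False; -0.035 0 False; -0.025 707 [-0.0242 -0.0234 -0.0226]; -0.015 1260 [-0.0243 -0.0235 -0.0227]; -0.005 121 [-0.0245 -0.0239 -0.0232]; 0.005 578 [-0.0244 -0.0236 -0.0228]; 0.015 1515 [-0.0245 -0.0237 -0.0229]; 0.025 1609 [-0.0246 -0.0238 -0.0229]; 0.035 2468 [-0.0242 -0.0213  0.0029]; 0.045 0 False;
```

Emit:
arm_command(rows=[{"fingers": 68,"travel": [0,0,-0.1],"roll": 0},{"fingers": 68,"travel": [0,0,-0.2],"roll": 0},{"fingers": 68,"travel": [0,0,-0.2],"roll": 0},{"fingers": 68,"travel": [1,0,-0.2],"roll": 0},{"fingers": 68,"travel": [2,0,-0.2],"roll": 0},{"fingers": 45,"travel": [2,0,-0.2],"roll": 0},{"fingers": 45,"travel": [2,0,-0.2],"roll": 0},{"fingers": 45,"travel": [2,0,-0.2],"roll": 0},{"fingers": 45,"travel": [2,0,-0.2],"roll": 0}])

```text
time_s: 29.8
tcp_pos: [0.5171, 0.0629, 0.079]
ee_rot: [[-0.98, -0.2, 0.0], [-0.2, 0.979, 0.026], [-0.005, 0.026, -1.0]]
wrist_force: [-2.6, -0.1, 1.7]
gripper_width: 0.575
```

Emit:
arm_command(rows=[{"fingers": 45,"travel": [-0.5,0,0],"roll": 0},{"fingers": 45,"travel": [-1,0,0],"roll": 0},{"fingers": 45,"travel": [-1.5,0,0],"roll": 0},{"fingers": 45,"travel": [-2,0,0],"roll": 0},{"fingers": 45,"travel": [-2,0,0],"roll": 0}])

```text
time_s: 30.3
tcp_pos: [0.5385, 0.0674, 0.079]
ee_rot: [[-0.98, -0.2, 0.003], [-0.2, 0.979, 0.027], [-0.008, 0.026, -1.0]]
wrist_force: [1.0, 0.7, 0.8]
gripper_width: 0.574
```

```bash
python3 tin.py
```

```text
30.35 [  23.5   23.4  -22.    -2.   -43.7 -100.5] [0.5383 0.0673 0.079 ] [[-0.9797, -0.2004, 0.0032], [-0.2003, 0.9794, 0.0271], [-0.0086, 0.0259, -0.9996]] [1.3 0.6 0.1] 0.578
xaz -168.44665061952458 want -168.45
tcp in warmer -0.1537864632330184 -0.04991247382053195 0.0789862192781041
tin top in tool: n 5212
plane [ 0.2913  0.0147 -0.0177] x range [-0.02617301  0.01532709]
-0.085 0 False; -0.075 0 False; -0.065 0 False; -0.055 0 False; -0.045 0 False; -0.035 0 False; -0.025 779 [-0.0233 -0.0225 -0.0217]; -0.015 1256 [-0.0234 -0.0226 -0.0218]; -0.005 43 [-0.0239 -0.0231 -0.0227]; 0.005 632 [-0.0236 -0.0228 -0.0219]; 0.015 2502 [-0.023  -0.0154  0.0043]; 0.025 0 False; 0.035 0 False; 0.045 0 False;
```

Emit:
arm_command(rows=[{"fingers": 68,"travel": [0,0,0],"roll": 0},{"fingers": 68,"travel": [0,0,0],"roll": 0},{"fingers": 68,"travel": [0,0,-0.3],"roll": 0},{"fingers": 68,"travel": [0,0,-2],"roll": 0},{"fingers": 68,"travel": [0.2,0,-5],"roll": 0},{"fingers": 68,"travel": [2,0,-9],"roll": 0},{"fingers": 68,"travel": [6,0,-13],"roll": 0},{"fingers": 68,"travel": [9,-4,-15],"roll": 0},{"fingers": 68,"travel": [12,-8,-17],"roll": 0},{"fingers": 68,"travel": [14,-12,-19],"roll": 0}])

```text
time_s: 31.35
tcp_pos: [0.4244, -0.0748, 0.262]
ee_rot: [[-0.979, -0.202, 0.001], [-0.202, 0.979, 0.027], [-0.006, 0.026, -1.0]]
wrist_force: [1.8, -0.4, -0.1]
gripper_width: 0.681
```

Emit:
arm_command(rows=[{"fingers": 68,"travel": [0,-4.5,0],"roll": 0},{"fingers": 68,"travel": [0,-9,0],"roll": 0},{"fingers": 68,"travel": [0,-13,0],"roll": 0},{"fingers": 68,"travel": [0,-13,0],"roll": 0}])

```text
time_s: 31.75
tcp_pos: [0.4524, -0.2047, 0.2569]
ee_rot: [[-0.981, -0.195, -0.0], [-0.195, 0.981, 0.026], [-0.005, 0.025, -1.0]]
wrist_force: [-1.4, 0.3, 0.2]
gripper_width: 0.68
```

```bash
python3 look.py 3
python3 - <<'E'
from h import *
for c in ["top","side"]:
    P=cloud(np.load(f"pics/{c}3d.npy"),get_calibration(c)); q=P[:,:2]-O; cc,ss=np.cos(YAW),np.sin(YAW); X=q@[cc,ss]; Y=q@[-ss,cc]
    m=(abs(P[:,2]-.102)<.005)&(X>-.22)&(X<-.05)&(abs(Y)<.1)
    for n,k in [("loose",m&(Y<0)),("parked",m&(Y>0))]:
        if k.sum()>20: print(c,n,k.sum(),np.percentile(X[k],[1,99]).round(3),np.percentile(Y[k],[1,99]).round(3),rect(P[k]))
    for l in ["tub","jar","vase"]: print(l,[(np.round(r["position"],3).tolist(),round(r["p"],2)) for r in search_frame(c,l)][:1])
p=cv2.imread("pics/top3.png"); cv2.imwrite("pics/top3c.png",cv2.resize(p[30:310,70:400],None,fx=2,fy=2))
E
```

```text
31.75 [ -6.5   8.8 -13.9  -1.6 -67.5 -71.7] [ 0.4524 -0.2047  0.2569] [[-0.9808, -0.1948, -0.0005], [-0.1947, 0.9805, 0.0259], [-0.0046, 0.0255, -0.9997]] [-1.4  0.3  0.2] 0.68
top bar 281 [77.19561588 78.44283143 79.85446638]
handle 148 (np.float64(-0.24019381690577532), np.float64(-0.0013507247785839189))
front wall 167 (array([-0.18634123, -0.1776854 ]), np.float64(-0.05800747518710358), np.float64(0.1053628157879556))
floor 831 (np.float64(-0.18686787944646882), array([-0.0395979 ,  0.09952694]))
tin tops 719 (np.float64(-0.16788824881038855), array([-0.07490532,  0.08019272]))
tin [([0.326, -0.378, 0.059], 0.85), ([0.567, 0.07, 0.104], 0.78), ([0.252, -0.232, 0.06], 0.77), ([0.397, -0.131, 0.062], 0.5)]
side bar 4 [78.24725016 78.90110913 79.18508624]
handle 108 (np.float64(-0.2400725427119345), np.float64(-0.0016049870681263505))
front wall 140 (array([-0.22775288, -0.1782434 ]), np.float64(-0.10650828087319265), np.float64(0.027102158286082468))
floor 243 (np.float64(-0.18745710182423853), array([-0.10615432,  0.02709948]))
tin tops 209 (np.float64(-0.16980215960130451), array([-0.07674988, -0.02643687]))
tin [([0.327, -0.384, 0.059], 0.89), ([0.251, -0.24, 0.062], 0.88), ([0.541, 0.061, 0.101], 0.76), ([0.37, -0.092, 0.059], 0.55), ([0.725, 0.136, 0.249], 0.39)]
top loose 464 [-0.168 -0.089] [-0.076 -0.026] (array([580.2,  74.9]), array([115.9,  51.6]), 12.65)
top parked 231 [-0.123 -0.09 ] [0.031 0.081] (array([563.8, 181.1]), array([33.4, 51.9]), 10.43)
tub [([0.611, -0.224, 0.08], 0.74)]
jar [([0.47, -0.424, 0.086], 0.67)]
vase [([0.637, -0.345, 0.094], 0.77)]
side loose 205 [-0.17  -0.122] [-0.077 -0.026] (array([546.5,  66.9]), array([50., 51.]), 9.42)
tub [([0.604, -0.243, 0.075], 0.56)]
jar []
vase [([0.629, -0.352, 0.092], 0.97)]
```

View pics/top3c.png

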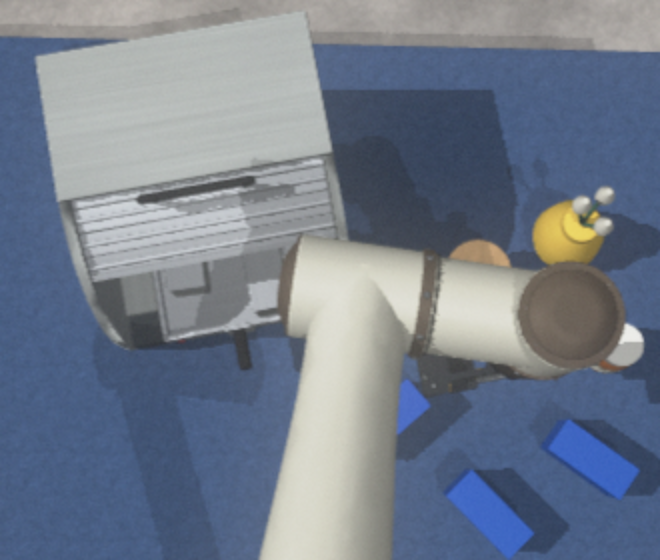

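The picture shows the cover still up and the tin standing in the right half. However, the measurements say sliding the tin pushed the tray back in about 21 mm: its front wall is at -0.186 against -0.207 before, and the handle tip is at -0.240 against -0.262. I'll pull it out again by the handle, which is now clear of the cover.

```bash
python3 -c "
from h import *
s=sense(); print(xaz(s))
for q in [(-.250,0,.20),(-.232,0,.16),(-.232,0,.072)]: print(go(W(YAW,O,q)))"
```

```text
-168.37621459761888
[-4.15 29.34  6.55]
[-5.92 29.24 10.56]
[-5.87 29.01 19.36]
```

Emit:
arm_command(rows=[{"fingers": 45,"travel": [-0.7,4.5,0],"roll": 0},{"fingers": 45,"travel": [-1.4,9,0],"roll": 0},{"fingers": 45,"travel": [-2.1,13.5,0],"roll": 0},{"fingers": 45,"travel": [-2.8,18,1],"roll": 0},{"fingers": 45,"travel": [-3.5,22.5,3],"roll": 0},{"fingers": 45,"travel": [-4.2,27,5],"roll": 0},{"fingers": 45,"travel": [-5.2,29.3,8],"roll": 0},{"fingers": 45,"travel": [-5.9,29.2,11.5],"roll": 0},{"fingers": 45,"travel": [-5.9,29.1,14],"roll": 0},{"fingers": 45,"travel": [-5.9,29.1,14],"roll": 0}])

```text
time_s: 33.25
tcp_pos: [0.4496, 0.0988, 0.1223]
ee_rot: [[-0.98, -0.201, -0.007], [-0.201, 0.979, 0.023], [0.002, 0.024, -1.0]]
wrist_force: [-0.7, -0.4, 0.2]
gripper_width: 0.45
```

```bash
python3 tin.py | sed -n 1,3p; python3 -c "
from h import *
print(go(W(YAW,O,(-.232,0,.072))))
c='side';p,d=capture(c);P=cloud(d,get_calibration(c)); q=P[:,:2]-O; cc,ss=np.cos(YAW),np.sin(YAW); X=q@[cc,ss]; Y=q@[-ss,cc]
m=(abs(Y)<.02)&(X<-.19)&(X>-.3)&(abs(P[:,2]-.085)<.006); print(m.sum(),m.any() and (np.percentile(X[m],2),np.percentile(Y[m],[2,50,98])))"
```

```text
33.3 [  31.8   13.   -29.9   -1.7  -46.4 -109. ] [0.4512 0.0992 0.1244] [[-0.9796, -0.201, -0.0028], [-0.201, 0.9793, 0.0243], [-0.0022, 0.0243, -0.9997]] [ 0.3  0.1 -0.1] 0.45
xaz -168.40545856794563 want -168.45
tcp in warmer -0.23272697959357289 -0.001258254061049728 0.12441706709310413
[-0.06 -0.    5.24]
0 False
```

Emit:
arm_command(rows=[{"fingers": 45,"travel": [0,0,2],"roll": 0},{"fingers": 45,"travel": [0,0,4],"roll": 0},{"fingers": 45,"travel": [0,0,5.2],"roll": 0},{"fingers": 45,"travel": [0,0,5.2],"roll": 0},{"fingers": 5,"travel": [0,0,5.2],"roll": 0},{"fingers": 5,"travel": [0,0,5.2],"roll": 0},{"fingers": 5,"travel": [0,0,5.2],"roll": 0},{"fingers": 5,"travel": [0,0,5.2],"roll": 0}])

```text
time_s: 34.15
tcp_pos: [0.4528, 0.1017, 0.0742]
ee_rot: [[-0.98, -0.2, 0.003], [-0.2, 0.979, 0.029], [-0.009, 0.028, -1.0]]
wrist_force: [-0.0, 3.3, 0.9]
gripper_width: 0.184
```

Emit:
arm_command(rows=[{"fingers": 5,"travel": [0.6,0,0],"roll": 0},{"fingers": 5,"travel": [1.2,0,0],"roll": 0},{"fingers": 5,"travel": [1.7,0,0],"roll": 0},{"fingers": 5,"travel": [2.1,0,0],"roll": 0},{"fingers": 5,"travel": [2.3,0,0],"roll": 0}])

```text
time_s: 34.65
tcp_pos: [0.4302, 0.097, 0.0742]
ee_rot: [[-0.98, -0.201, 0.003], [-0.201, 0.979, 0.028], [-0.009, 0.027, -1.0]]
wrist_force: [1.0, 5.3, 2.4]
gripper_width: 0.189
```

```bash
python3 tin.py | sed -n 1,3p
```

```text
34.7 [  33.    15.6  -36.2   -2.1  -37.1 -109.8] [0.4302 0.097  0.0742] [[-0.9795, -0.2012, 0.0037], [-0.201, 0.9792, 0.0285], [-0.0094, 0.0271, -0.9996]] [-0.4  5.5  4.1] 0.183
xaz -168.40289006349957 want -168.45
tcp in warmer -0.2537752565854986 0.0008542725560513123 0.07416467810329191
```

Emit:
arm_command(rows=[{"fingers": 5,"travel": [0.15,0,0],"roll": 0},{"fingers": 5,"travel": [0.3,0,0],"roll": 0},{"fingers": 5,"travel": [0.3,0,0],"roll": 0}])

```text
time_s: 35.0
tcp_pos: [0.4301, 0.0971, 0.0742]
ee_rot: [[-0.979, -0.202, 0.009], [-0.202, 0.979, 0.03], [-0.015, 0.027, -1.0]]
wrist_force: [8.9, 2.4, -3.8]
gripper_width: 0.181
```

```bash
python3 tin.py | sed -n 1,3p
```

```text
35.05 [  33.1   15.5  -36.5   -1.9  -36.7 -110. ] [0.4301 0.0971 0.0742] [[-0.9794, -0.2018, 0.0086], [-0.2014, 0.9791, 0.0298], [-0.0145, 0.0274, -0.9995]] [ 8.4  2.6 -3.9] 0.187
xaz -168.3779860678378 want -168.45
tcp in warmer -0.25384174771903883 0.0009161246396528697 0.0742216929906859
```

Emit:
arm_command(rows=[{"fingers": 45,"travel": [0,0,0],"roll": 0},{"fingers": 45,"travel": [0,0,0],"roll": 0},{"fingers": 45,"travel": [0,0,-0.5],"roll": 0},{"fingers": 45,"travel": [0,0,-3],"roll": 0},{"fingers": 68,"travel": [0,0,-6],"roll": 0},{"fingers": 68,"travel": [-1,-2,-6.5],"roll": 0},{"fingers": 68,"travel": [-4,-4,-6.5],"roll": 0},{"fingers": 68,"travel": [-7.5,-5.1,-6.3],"roll": 0},{"fingers": 68,"travel": [-7.5,-5.1,-6.3],"roll": 0}])

```text
time_s: 35.95
tcp_pos: [0.5133, 0.0582, 0.1351]
ee_rot: [[-0.98, -0.198, 0.001], [-0.198, 0.98, 0.026], [-0.007, 0.025, -1.0]]
wrist_force: [-0.8, 0.7, -1.0]
gripper_width: 0.673
```

```bash
cat > tin2.py <<'E'
from h import *
p,d=capture('wrist'); k=get_calibration('wrist'); s=st()
M=np.eye(4); M[:3,:3]=s['ee_rot']; M[:3,3]=s['tcp_pos']; M=M@k['mount']; k['attitude']=M[:3,:3]; k['origin']=M[:3,3]
cc,ss=np.cos(YAW),np.sin(YAW)
def wf(P): q=P[:,:2]-O; return q@[cc,ss],q@[-ss,cc],P[:,2]
print("tcp",[float(v[0].round(4)) for v in wf(s["tcp_pos"][None])],xaz(s))
def rep(n,P):
    X,Y,Z=wf(P)
    m=(abs(Z-.102)<.005)&(X>-.22)&(X<-.05)&(Y<-.015)&(Y>-.09); 
    if m.sum()>20: print(n,"tin top",m.sum(),np.percentile(X[m],[1,99]).round(4),np.percentile(Y[m],[1,50,99]).round(4),np.median(Z[m]))
    m=(abs(Z-.062)<.004)&(X<-.16)&(X>-.24)&(abs(Y)<.1)&(abs(Y)>.012)
    if m.sum()>20: print(n,"front wall",m.sum(),np.percentile(X[m],[2,50,98]).round(4))
rep("wrist",cloud(d,k))
for c in ["top","side"]: rep(c,cloud(capture(c)[1],get_calibration(c)))
print("to -.167:",go(W(YAW,O,(-.167,-.05,.078))))
E
python3 tin2.py
```

```text
36.0 [  23.8   17.   -22.3   -1.8  -50.2 -101.2] [0.5108 0.0582 0.1346] [[-0.9802, -0.1981, -0.0013], [-0.198, 0.9799, 0.0257], [-0.0038, 0.0255, -0.9997]] [-0.7 -0.6 -0.4] 0.674
tcp [-0.1826, -0.0534, 0.1346] -168.5779100589419
wrist tin top 5157 [-0.1945 -0.1098] [-0.0745 -0.0493 -0.0243] 0.10113572061989645
wrist front wall 1676 [-0.2064 -0.2028 -0.1811]
top front wall 97 [-0.2038 -0.2009 -0.1977]
side tin top 100 [-0.1928 -0.0724] [-0.0751 -0.0578 -0.0259] 0.10049760384706874
side front wall 110 [-0.2071 -0.2008 -0.1846]
to -.167: [-1.72  0.13  5.68]
```

Emit:
arm_command(rows=[{"fingers": 68,"travel": [-1.7,0.2,1],"roll": 0},{"fingers": 68,"travel": [-1.7,0.2,3],"roll": 0},{"fingers": 68,"travel": [-1.7,0.2,5],"roll": 0},{"fingers": 68,"travel": [-1.7,0.1,5.7],"roll": 0},{"fingers": 45,"travel": [-1.7,0.1,5.7],"roll": 0},{"fingers": 45,"travel": [-1.7,0.1,5.7],"roll": 0},{"fingers": 45,"travel": [-1.7,0.1,5.7],"roll": 0},{"fingers": 45,"travel": [-1.7,0.1,5.7],"roll": 0}])

```text
time_s: 36.9
tcp_pos: [0.5268, 0.0649, 0.0792]
ee_rot: [[-0.98, -0.2, 0.001], [-0.2, 0.979, 0.027], [-0.006, 0.026, -1.0]]
wrist_force: [-2.3, 1.2, 0.9]
gripper_width: 0.574
```

Emit:
arm_command(rows=[{"fingers": 45,"travel": [0,0,-0.4],"roll": 0},{"fingers": 45,"travel": [0,0,-0.8],"roll": 0},{"fingers": 45,"travel": [0,0,-0.8],"roll": 0}])

```text
time_s: 37.2
tcp_pos: [0.5271, 0.0646, 0.0871]
ee_rot: [[-0.98, -0.2, 0.002], [-0.2, 0.979, 0.027], [-0.007, 0.026, -1.0]]
wrist_force: [0.2, 0.3, -2.6]
gripper_width: 0.572
```

```bash
python3 tin.py; python3 -c "
from h import *
print(go(W(YAW,O,(-.151,-.05,sense()['tcp_pos'][2]))))"
```

```text
37.25 [  23.7   21.9  -23.1   -2.   -44.3 -100.7] [0.5269 0.0646 0.0868] [[-0.9798, -0.2, 0.001], [-0.1999, 0.9795, 0.0267], [-0.0063, 0.026, -0.9996]] [ 0.   0.6 -2.7] 0.575
xaz -168.4681986700591 want -168.45
tcp in warmer -0.1654877525289001 -0.05032880089863681 0.08675988886600011
tin top in tool: n 6723
plane [ 0.1775  0.0171 -0.0204] x range [-0.02624224  0.02624708]
-0.085 0 False; -0.075 0 False; -0.065 0 False; -0.055 0 False; -0.045 0 False; -0.035 0 False; -0.025 800 [-0.023  -0.0222 -0.0215]; -0.015 1238 [-0.0232 -0.0224 -0.0216]; -0.005 36 [-0.0238 -0.0229 -0.0228]; 0.005 648 [-0.0234 -0.0226 -0.0217]; 0.015 1493 [-0.0236 -0.0228 -0.0219]; 0.025 2508 [-0.0231 -0.0179  0.0039]; 0.035 0 False; 0.045 0 False; [-1.45  0.03  0.01]
```

Emit:
arm_command(rows=[{"fingers": 45,"travel": [-0.5,0,0],"roll": 0},{"fingers": 45,"travel": [-1,0,0],"roll": 0},{"fingers": 45,"travel": [-1.4,0,0],"roll": 0},{"fingers": 45,"travel": [-1.4,0,0.4],"roll": 0},{"fingers": 45,"travel": [-1.4,0,0.75],"roll": 0},{"fingers": 45,"travel": [-1.4,0,0.8],"roll": 0},{"fingers": 45,"travel": [-1.4,0,0.8],"roll": 0}])

```text
time_s: 37.95
tcp_pos: [0.5414, 0.0678, 0.0792]
ee_rot: [[-0.98, -0.201, 0.003], [-0.201, 0.979, 0.027], [-0.008, 0.026, -1.0]]
wrist_force: [0.4, -1.0, 2.4]
gripper_width: 0.573
```

```bash
python3 tin2.py
```

```text
38.0 [  23.4   23.7  -21.6   -1.9  -44.  -100.4] [0.5413 0.0677 0.0792] [[-0.9796, -0.2007, 0.0026], [-0.2006, 0.9793, 0.0268], [-0.0079, 0.0257, -0.9996]] [ 0.6 -0.4  2.4] 0.57
tcp [-0.1507, -0.0501, 0.0792] -168.42944591064435
wrist tin top 6714 [-0.1771 -0.1246] [-0.0839 -0.0505 -0.019 ] 0.1017081224472803
wrist front wall 3117 [-0.2027 -0.199  -0.1732]
top front wall 145 [-0.2035 -0.1994 -0.1759]
side tin top 74 [-0.178  -0.0706] [-0.0762 -0.0513 -0.027 ] 0.1005754274735991
side front wall 115 [-0.2071 -0.2    -0.1715]
to -.167: [1.63 0.01 0.11]
```

Emit:
arm_command(rows=[{"fingers": 68,"travel": [0,0,-0.05],"roll": 0},{"fingers": 68,"travel": [0,0,-0.1],"roll": 0},{"fingers": 68,"travel": [0,0,-0.3],"roll": 0},{"fingers": 68,"travel": [0,0,-2],"roll": 0},{"fingers": 68,"travel": [0.3,0,-5],"roll": 0},{"fingers": 68,"travel": [3,0,-8.5],"roll": 0},{"fingers": 68,"travel": [7,0,-11],"roll": 0},{"fingers": 68,"travel": [11,1,-14],"roll": 0},{"fingers": 68,"travel": [14,4,-17],"roll": 0},{"fingers": 68,"travel": [16,8,-19],"roll": 0}])

```text
time_s: 39.1
tcp_pos: [0.3669, 0.1068, 0.2705]
ee_rot: [[-0.98, -0.197, 0.002], [-0.197, 0.98, 0.028], [-0.007, 0.027, -1.0]]
wrist_force: [1.7, 1.5, 0.1]
gripper_width: 0.684
```

Emit:
arm_command(rows=[{"fingers": 68,"travel": [1,4.5,0],"roll": 0},{"fingers": 68,"travel": [2,9,0],"roll": 0},{"fingers": 68,"travel": [3,13.5,0],"roll": 0},{"fingers": 68,"travel": [4,18,0],"roll": 0},{"fingers": 68,"travel": [4,22,0],"roll": 0},{"fingers": 68,"travel": [4,26,0],"roll": 0},{"fingers": 68,"travel": [4,26,0],"roll": 0}])

```text
time_s: 39.8
tcp_pos: [0.2764, 0.3579, 0.2748]
ee_rot: [[-0.979, -0.204, 0.0], [-0.204, 0.979, 0.026], [-0.006, 0.026, -1.0]]
wrist_force: [0.2, -0.4, -0.2]
gripper_width: 0.682
```

```bash
python3 tin2.py; python3 look.py 4 | grep -v "^tin \["
python3 - <<'E'
from h import *
for c in ["top","side"]:
    for l in ["tub","jar","vase","tin"]: print(c,l,[(np.round(r["position"],3).tolist(),round(r["p"],2)) for r in search_frame(c,l)])
p=cv2.imread("pics/top4.png"); cv2.imwrite("pics/top4c.png",cv2.resize(p[30:310,70:400],None,fx=2,fy=2))
E
```

```text
39.85 [  72.6    2.3  -19.    -0.5  -67.3 -150.7] [0.2765 0.3558 0.2746] [[-0.9792, -0.2027, -0.0006], [-0.2027, 0.9789, 0.0247], [-0.0045, 0.0243, -0.9997]] [ 0.6  0.2 -0.8] 0.683
tcp [-0.3525, 0.2851, 0.2746] -168.3057188033299
top tin top 606 [-0.1765 -0.0901] [-0.0769 -0.0515 -0.0264] 0.10227534819165385
top front wall 147 [-0.2037 -0.1992 -0.1756]
side tin top 549 [-0.1775 -0.0704] [-0.0766 -0.0516 -0.0256] 0.10097152230741702
side front wall 112 [-0.2072 -0.2001 -0.1676]
to -.167: [-18.45 -33.78  18.94]
39.95 [  72.4    2.2  -19.2   -0.5  -67.3 -150.7] [0.2771 0.3538 0.2748] [[-0.9797, -0.2003, -0.0004], [-0.2003, 0.9794, 0.0249], [-0.0045, 0.0245, -0.9997]] [-0.4  0.  -0.3] 0.68
top bar 279 [77.19070763 78.46635907 79.86871233]
handle 146 (np.float64(-0.2625019379717414), np.float64(-0.0013653701497172597))
front wall 271 (array([-0.20844161, -0.19835639]), np.float64(-0.10672491711927265), np.float64(0.1054904282846558))
floor 1288 (np.float64(-0.20800524859719566), array([-0.09928588,  0.0990487 ]))
tin tops 1009 (np.float64(-0.17650130251248491), array([-0.07653195,  0.0798
[... 266 characters left out ...]
1 (np.float64(-0.20954424797959578), array([-0.10568431,  0.10044536]))
tin tops 925 (np.float64(-0.1769172772214417), array([-0.07670045,  0.08006204]))
top tub [([0.58, -0.22, 0.077], 0.77)]
top jar [([0.478, -0.404, 0.087], 0.69)]
top vase [([0.636, -0.345, 0.092], 0.97)]
top tin [([0.556, 0.066, 0.103], 0.91), ([0.375, -0.096, 0.062], 0.89), ([0.326, -0.378, 0.06], 0.78), ([0.251, -0.234, 0.06], 0.77)]
side tub [([0.579, -0.216, 0.076], 0.86), ([0.524, 0.121, 0.047], 0.55)]
side jar [([0.472, -0.41, 0.089], 0.64)]
side vase [([0.626, -0.354, 0.092], 0.63)]
side tin [([0.328, -0.386, 0.061], 0.9), ([0.367, -0.096, 0.06], 0.85), ([0.247, -0.241, 0.062], 0.8), ([0.566, 0.063, 0.099], 0.69)]
```

View pics/top4c.png

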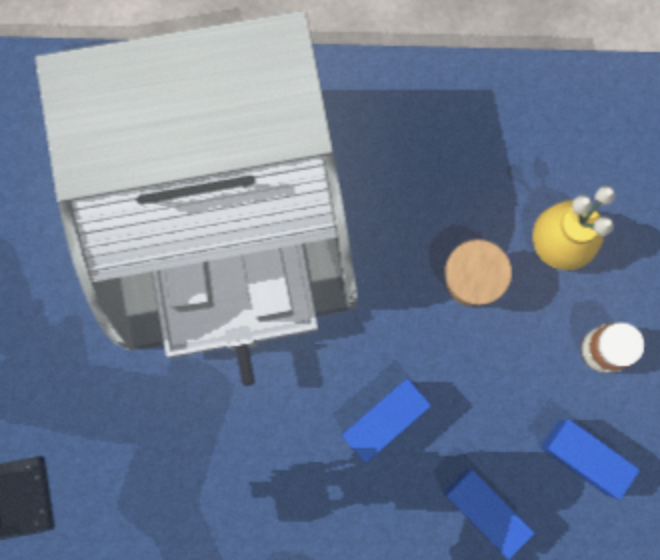

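The picture shows the cover up with its bar at (197,190), and the tray out with its handle at (245,365). The steel tin stands upright in the right half at (268,297), beside the parked tin at (190,285). The tub, jar and vase are where they were, so I'm handing the job in.

```bash
python3 -c "
from station import *
print(finish_job())"
```

```text
the job is handed in; nothing more can be done
None
```

I rolled the cover fully up, pulled the tray out to its stop, and stood the steel tin upright in the free right half beside the parked tin. I then released it, moved the arm clear, and handed the job in at about 40 s of the 72 s allowed.

**Last checks (top and side cameras):**
- **Cover:** the bar is at about 78°, which is the cover's stop.
- **Tray:** the front wall is at about x -0.206 in the warmer frame, where the stop puts it at -0.205.
- **Tin:** its top is level at about 0.101 m. It spans y -0.077 to -0.026, with its centre about 12 mm nearer the robot than the lane's middle.
- **Bystanders:** the tub, jar and vase are where they were at the start, to within the cameras' accuracy.

**What went wrong or disagreed:**
- **Tray pushed back:** my first try at sliding the tin further back pushed the tray in about 21 mm. I pulled it out to the stop again, then lifted the tin and set it about 15 mm further back.
- **Tool lean:** the moves have no tilt command, so I leaned the tool by pulling against the arm's reach limits. That gave only about 20° at the tray handle instead of 30–50°, but the cover's position did not change.
- **Cover start angle:** the cover was already about 7° open when I first measured it.
- **Forces:** the wrist force peaked at about 65 N in the readings, when the tray was first pulled out. That is below the 120 N limit.

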